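# Set out the stamp-card corner of a toy shop

## Robot

A 7-joint arm with a two-finger parallel gripper is mounted at the origin on the work surface; the furniture and walls round the work are solid. World frame = base frame: x ahead of the robot, y to its left, z up, the work surface at z = 0. Lengths are in mm, angles in rad, forces in N, time in s.
With the tool pointing down it reaches from about 425 to 825 mm from the base axis. Payload 3.6 kg.
Tool frame: the origin (TCP) lies midway between the tips of the shut fingers; the grasp point (between the pads) lies 19 mm behind it; z points along the fingers, y is the direction in which the jaws open and shut (so a half turn about z gives the same grasp; the last joint's range is limited). The gripper opens to 93 mm and grips with 3 to 60 N. Pads are 15 mm wide; open, the fingers measure 128 mm over their backs; the gripper's body (75 mm by 188 mm) begins 65 mm behind the grasp point.
Start: joints at [1.232, 0.615, -0.013, 1.423, 0.008, 1.103, -0.04], TCP at [200.032, -618.425, 218.64] pointing down, gripper open.
Joint ranges: [-3.12, 3.12], [-0.3, 2.06], [-1.34, 1.32], [0.26, 2.42], [-1.36, 4.5], [0.01, 1.98], [-2.84, 2.84]. Speed limits (rad/s): [2.79, 2.79, 3.14, 3.14, 3.14, 3.14, 3.14].

## Interface

Orientations are given as a unit quaternion [x, y, z, w].
In Python, from station import r gives the robot as it stands.
- The arm moves only by the tool play_rows, never from a script. Its argument "rows" is a list of rows, each an object with "translation": the shift along the tool's x, y, z in m, a list of three; "delta_rot": the turn, a rotation vector about the tool's x, y, z in rad, a list of three. In form: [{"translation": [tx, ty, tz], "delta_rot": [wx, wy, wz]}, ...]. A call has 1 to 10 rows; each row shifts and turns the pose as measured when the row begins, along the tool's axes as they then stand; what a row does not reach is not made up. A row lasts 1/12 s, in which the tool goes at most 41.7 mm and 7.16 degrees, less where a joint would pass 70% of its speed; a pose out of reach is approached as far as the arm can. A call with a gripper value outside its range is refused whole. "grip" is the opening, from 0 (shut) to 1 (fully open), set as the call begins (left out, the last holds). The fingers move at their own pace and stop on an object; "newtons" is the grip in N (left out, the last holds). Time passes only in rows, so rows that do not move let the fingers close. It gives the time, the measured TCP pose, the force and the opening at its end, in the units of the state.
- r.sense(): the state, without advancing time (a new reading comes with each control period).
- r.camera(name): name is "scene" or "top" or "wrist"; returns the picture (480x640x3 uint8, red, green, blue); there is no depth.
- r.calibration(name): a dict with "intrinsics" (3x3 intrinsics, pixels), "position" and "rotation" of the camera in the world; the wrist camera has in their place "T_tool_cam" (4x4, takes a point from camera to tool coordinates, whose origin is the TCP and whose axes are the flange's). Camera axes: x right, y up, looking along -z (the intrinsics and any distortion apply to the point x, -y, -z); pixel columns grow to the right and rows downward; lengths in mm; the calibration is good to about 2 mm. A picture is of the moment at which its call begins: read the wrist's pose just before it. calibration takes no time and is no camera call.
- r.hand_in(): hands the job in, once; it reports no verdict.
The state is a dict: "clock": time; "joint_pos": joint angles; "dq": joint speeds; "tau": joint torques, N m; "eef_pos": TCP position; "tcp_rot": TCP orientation; "force": force on the tool from outside, world axes, zero at the start; "ft_torque": the same for the moment, N m; "grip_width": finger opening in mm.
Only numpy, scipy, OpenCV 4.12 (cv2) and the standard library are available. Lean on these libraries where they do the work, as an engineer would, in place of code of your own. Each camera call takes 0.05 s, during which the arm holds its last target. There are 200 camera calls.

## Task

Set out the stamp-card corner around the bell and the orange game box, which stay where they are: lay the dark blue ink pad flat on the table midway between the bell and the orange box, and stand the wooden stamp upright on the middle of the pad. Stand the yellow skittle upright on the middle of the orange box, and lay the red yo-yo flat on the table straight in front of the bell, on the robot's side (the near end of the table), leaving a gap of about 3 cm. Leave the orange spinning top and the red toy car where they are.

Things in the scene. Friction and masses are not known exactly. Their poses are not given: they have to be found in the camera images.
- orange_box: Orange boxed game lying flat, fixed to the table: 125 (its x) x 104 (its y) x 33 mm high. Origin: centre of its underside, z up; its flat top is 33 mm above. It is turned by less than 0.1 rad. Its centre is 270 mm from the bell's centre; which of the two stands on the left (+y) changes.
- bell: Counter bell: silver dome on a black round foot, 77 mm across, 58 mm high with the plunger, fixed to the table. Origin: centre of its underside, z up, x away from the robot within 0.1 rad; its near side (-x) is its front.
- ink_pad: Dark blue closed ink pad tin, loose, lying flat: 54 (its x) x 87 (its y) x 16 mm high, 0.06 kg. Origin: centre of its underside, z up. Its top is flat. Grasp across the 54 mm. It may lie at any yaw when set out.
- stamp: Wooden stamp, loose, standing on its foot: 66 mm tall, foot block 24 (its x) x 36 (its y) mm and 22 mm high, above it a round knob handle, about 24 mm across at its widest near the top (50 mm up), 0.04 kg. Origin: centre of its underside, z up. Grasp the handle, or the foot across its 24 mm.
- skittle: Yellow turned wooden skittle, loose, standing: 100 mm tall, 38 mm across the round body (widest below 45 mm), head 26 mm across between 70 and 100 mm height, 0.028 kg. Origin: centre of its underside, z up.
- yoyo: Red wooden yo-yo, loose, lying flat on one face: 56 mm across, 36 mm high, with a groove at half height, 0.055 kg. Origin: centre of its underside, z up.
- top: Orange spinning top with a flat base and upright stem, loose, 60 mm across, 57 mm high; a bystander, stands in front of the orange box. Origin: centre of its underside. Leave it alone.
- car: Red wooden toy car with four pale wheels, loose, 58 x 102 x 50 mm high; a bystander at the back left. Origin: centre of its underside. Leave it alone.
Mind the look-alikes: they are no part of the job. Leave any purple look-alike of the stamp alone.

How it is judged:
By the outcome, as a careful person would: the job done as asked, in the order asked, and still so for the second after the job is handed in, with the robot touching nothing.
It also fails if it takes over 112 s, if anything falls off the work surface, if the arm or the gripper's body presses on something with over 40 N, if the wrist force passes 120 N, or if a joint passes its speed limit or range.

## Working session

There is one attempt and no reset: what is moved stays moved. The work goes in short steps, Python scripts to look and compute and a tool call to move; the robot and the scene stay as the last step left them, time stands still between calls to the robot, and variables do not carry over. Pictures are saved under pics/ and viewed, on a budget of 14 in all, crops included, one or two more only if the job needs it, and the job is handed in when it is done.

Besides the shell and the picture viewer there is one more tool, called by a JSON object that holds its "fn" and its "kwargs", one argument or row to a line. play_rows: Moves the arm, as the interface text tells. Its arguments: {"type":"object","properties":{"rows":{"type":"array"},"grip":{"type":"number"},"newtons":{"type":"number"}},"required":["rows"]}

```bash
mkdir -p pics; ls; python3 - <<'E'
from station import r
import cv2
s=r.sense();print(s)
for n in("top","scene"):
    im=r.camera(n);cv2.imwrite(f"pics/{n}0.png",im[:,:,::-1]);print(n,r.calibration(n))
print(r.calibration("wrist"))
E
```

```text
pics
{'clock': 0.0, 'joint_pos': array([ 1.23148936,  0.615927  , -0.0126329 ,  1.42491038,  0.00810646,
        1.10340626, -0.04038553]), 'dq': array([-0.00166561,  0.00035916, -0.00062626, -0.00059867, -0.00050073,
        0.00156177,  0.00112458]), 'tau': array([ 4.59713599e-03, -4.59098732e+01,  2.13493221e-01, -1.65949345e+01,
       -5.89686935e-02,  1.18099287e-02,  5.34708875e-05]), 'eef_pos': array([ 199.79216356, -617.687056  ,  217.47229533]), 'tcp_rot': array([ 9.87785458e-01,  1.55814629e-01, -2.19599916e-04, -1.28172040e-03]), 'force': array([0.50737687, 0.07424493, 0.46694542]), 'ft_torque': array([0.03849029, 0.01558527, 0.02239505]), 'grip_width': 92.97551655494154}
top {'intrinsics': array([[541.81672852,   0.        , 323.44447687],
       [  0.        , 541.81672852, 248.15199413],
       [  0.        ,   0.        ,   1.        ]]), 'position': array([ 404.67421719,  -95.93024145, 1228.34792359]), 'rotation': array([ 0.04354719, -0.06557425, -0.69973078,  0.71005669])}
scene {'intrinsics': array([[622.33081477,   0.        , 311.95239644],
       [  0.        , 622.33081477, 232.80155545],
       [  0.        ,   0.        ,   1.        ]]), 'position': array([658.18852975, 860.6013179 , 706.58820858]), 'rotation': array([0.00976177, 0.46044764, 0.88691329, 0.03574188])}
{'intrinsics': array([[378.80066547,   0.        , 316.92128622],
       [  0.        , 378.80066547, 235.38671182],
       [  0.        ,   0.        ,   1.        ]]), 'T_tool_cam': array([[ 4.03006438e-04,  9.57918556e-01,  2.87039853e-01,
         8.07248850e+01],
       [ 9.99999409e-01, -9.62295540e-05, -1.08286749e-03,
        -2.28034357e-01],
       [-1.00967714e-03,  2.87040120e-01, -9.57918029e-01,
        -1.66829914e+02],
       [ 0.00000000e+00,  0.00000000e+00,  0.00000000e+00,
         1.00000000e+00]])}
```

View pics/top0.png

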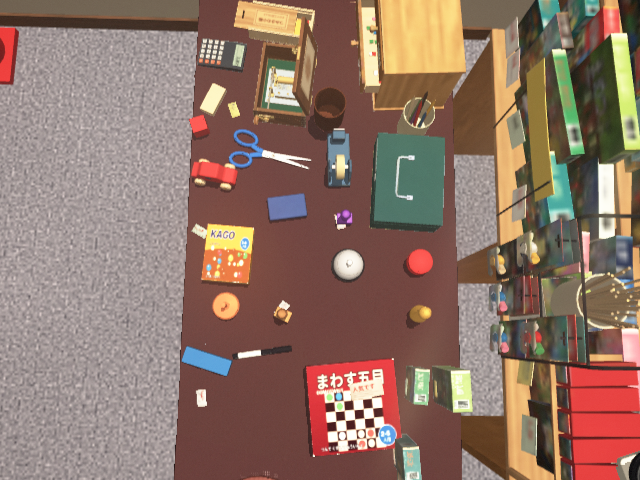

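View pics/scene0.png

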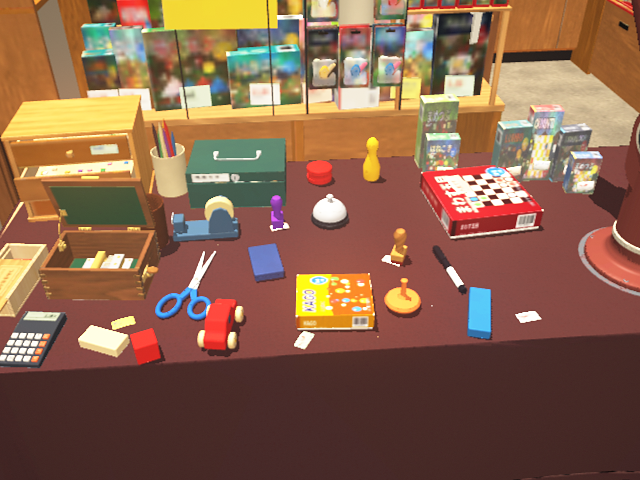

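The top view shows the bell at (348,265), the orange box at (228,254), the dark blue pad at (287,207), the skittle at (420,313), the red yo-yo at (419,262), the top at (226,306) and the car at (214,174). There are two stamp-like things: brown/wooden at (282,314) and purple at (344,218). The wooden one fits the description. For blue there are the dark blue tin (287,207) and a bright blue block (206,361). The dark tin fits. I'll confirm both in an enlarged crop.

```bash
cat > h.py <<'E'
import numpy as np, cv2
from scipy.spatial.transform import Rotation as R
from station import r
def pose(name,s=None):
    c=r.calibration(name)
    if name=="wrist":
        s=s or r.sense();T=np.eye(4);T[:3,:3]=R.from_quat(s["tcp_rot"]).as_matrix();T[:3,3]=s["eef_pos"]
        T=T@c["T_tool_cam"];return c["intrinsics"],T[:3,:3],T[:3,3]
    q=c["rotation"];q=np.array(q)
    M=R.from_quat(q).as_matrix() if q.size==4 else q
    return c["intrinsics"],M,np.array(c["position"])
def unproj(name,u,v,z,s=None):
    K,M,p=pose(name,s);d=M@np.array([(u-K[0,2])/K[0,0],-(v-K[1,2])/K[1,1],-1]);return p+d*(z-p[2])/d[2]
def proj(name,P,s=None):
    K,M,p=pose(name,s);c=M.T@(np.array(P)-p);return np.array([K[0,2]+K[0,0]*c[0]/-c[2],K[1,2]-K[1,1]*c[1]/-c[2]])
def tool(target,yaw=None):
    """shift in tool axes (m) to world target mm; tool yaw (angle of tool y axis) and turn needed"""
    s=r.sense();Rt=R.from_quat(s["tcp_rot"]).as_matrix()
    print("pos",s["eef_pos"].round(1),"yaw_y",np.arctan2(Rt[1,1],Rt[0,1]).round(3),"tilt",Rt[:,2].round(3),"t",round(s["clock"],2),"w",round(s["grip_width"],1),"j",s["joint_pos"].round(2))
    print("shift tool",(Rt.T@(np.array(target)-s["eef_pos"])/1000).round(4))
    if yaw is not None:
        T=np.c_[[np.sin(yaw),-np.cos(yaw),0],[np.cos(yaw),np.sin(yaw),0],[0,0,-1]]
        print("rotvec",R.from_matrix(Rt.T@T).as_rotvec().round(3))
E
python3 - <<'E'
from h import *
for n,u,v,z in [("bell",348,265,40),("box",228,254,33),("pad",287,207,16),("stamp",282,314,50),("skit",420,313,60),("yoyo",419,262,36)]:
    print(n,unproj("top",u,v,z).round(1))
print(proj("top",[0,0,0]))
a=cv2.imread("pics/top0.png")
cv2.imwrite("pics/c1.png",cv2.resize(a[185:335,185:345],None,fx=5,fy=4,interpolation=cv2.INTER_CUBIC)[:, :] if 0 else cv2.resize(a[185:335,190:450],None,fx=3,fy=3,interpolation=cv2.INTER_CUBIC))
b=cv2.imread("pics/scene0.png")
cv2.imwrite("pics/c2.png",cv2.resize(b[130:330,230:430],None,fx=3,fy=3,interpolation=cv2.INTER_CUBIC))
E
```

```text
bell [ 553.3 -186.8   40. ]
box [574.4  79.4  33. ]
pad [687.6 -48.1  16. ]
stamp [443.3 -44.   50. ]
skit [ 449.  -341.3   60. ]
yoyo [ 563.1 -345.8   36. ]
[257.21279254 525.15793685]
```

View pics/c1.png

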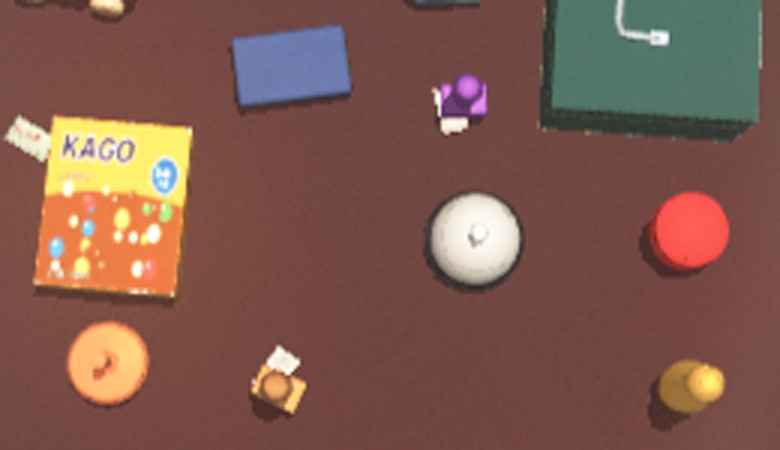

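View pics/c2.png

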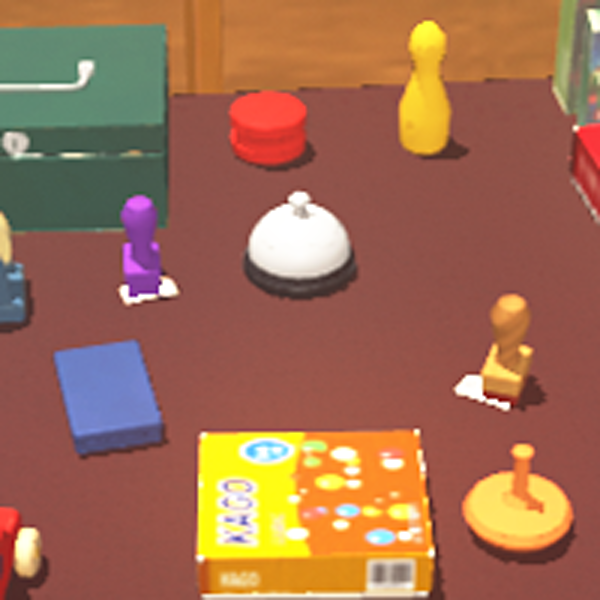

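Both crops agree. The wooden stamp is at c1 (277,385) and the purple one is the look-alike at (465,90). The dark blue tin is at c1 (292,66). Next I compute the positions.

```bash
python3 - <<'E'
from h import *
t=lambda u,v,z:unproj("top",190+u/3-.33,185+v/3-.33,z)
sc=lambda u,v,z:unproj("scene",230+u/3-.33,130+v/3-.33,z)
box=np.array([t(*p,33) for p in[(52,117),(191,127),(175,296),(36,286)]]);print("box",box.mean(0),box[1]-box[0],box[3]-box[0])
bs=np.array([sc(*p,33) for p in[(200,433),(420,432),(432,555),(195,556)]]);print("box sc",bs.mean(0),bs[1]-bs[0],bs[3]-bs[0])
pad=np.array([t(*p,16) for p in[(233,38),(343,27),(350,91),(240,102)]]);print("pad",pad.mean(0),pad[1]-pad[0],pad[3]-pad[0])
ps=np.array([sc(*p,16) for p in[(55,352),(135,342),(161,430),(77,440)]]);print("pad sc",ps.mean(0),ps[1]-ps[0],ps[2]-ps[1])
print("bell foot",t(475,240,8),sc(300,262,8),"plunger",t(477,234,56),sc(299,197,56))
print("yoyo",t(690,231,36),sc(269,109,36))
print("stamp knob",t(277,385,55),sc(511,312,55),"foot",[t(*p,22)[:2].round(0) for p in[(262,364),(306,385),(291,413),(251,392)]])
print("skit",t(705,383,86),sc(428,36,86),"body",t(685,387,35),sc(425,120,35))
for n,u,v in(("top",226,306),("car",214,174)):print(n,unproj("top",u,v,25))
b=(box.mean(0)+t(475,240,8))/2
tool([687,-48,120],np.arctan2(*( (pad[0]-pad[3])[:2][::-1])))
E
```

```text
box [575.99837088  80.47458808  33.        ] [  -5.67511699 -103.34827853    0.        ] [-126.30871589    5.96889814    0.        ]
box sc [576.57871922  82.72554556  33.        ] [-125.44126961   10.63132746    0.        ] [  7.98673696 102.76748977   0.        ]
pad [689.65426869 -47.74662531  16.        ] [ 10.3598503  -83.79191605   0.        ] [-49.7724775   -6.69649289   0.        ]
pad sc [688.7050967  -41.93480043  16.        ] [-50.04071314  -5.90932606   0.        ] [-13.21120936  89.45962911   0.        ]
bell foot [ 558.0088505  -189.21935764    8.        ] [ 557.5739479  -181.41443064    8.        ] plunger [ 556.40336048 -186.98665885   56.        ] [ 557.74646658 -186.93106568   56.        ]
yoyo [ 563.82854684 -347.3399846    36.        ] [ 564.92249642 -343.6200673    36.        ]
stamp knob [445.25923868 -44.17323657  55.        ] [443.00954298 -45.12789005  55.        ] foot [array([462., -31.]), array([447., -64.]), array([426., -53.]), array([441., -24.])]
skit [ 449.57482336 -345.75822897   86.        ] [ 448.03141204 -350.48490124   86.        ] body [ 448.465
[... 211 characters left out ...]
lt [-0.001  0.002 -1.   ] t 0.1 w 92.7 j [ 1.23  0.62 -0.01  1.42  0.01  1.1  -0.04]
shift tool [ 0.6389 -0.3919  0.0985]Traceback (most recent call last):
  File "<stdin>", line 14, in <module>
  File "h.py", line 23, in tool
    print("rotvec",R.from_matrix(Rt.T@T).as_rotvec().round(3))
                   ~~~~~~~~~~~~~^^^^^^^^
  File "scipy/spatial/transform/_rotation.pyx", line 1143, in scipy.spatial.transform._rotation.Rotation.from_matrix
ValueError: Non-positive determinant (left-handed or null coordinate frame) in rotation matrix 0: [[-1.78162410e-01  9.84001093e-01  6.68825054e-05]
 [ 9.83998370e-01  1.78161756e-01  2.36588397e-03]
 [-2.31611651e-03 -4.87323865e-04  9.99997199e-01]].
```

```bash
sed -i 's/T=np.c_.*/T=np.c_[[-np.sin(yaw),np.cos(yaw),0],[np.cos(yaw),np.sin(yaw),0],[0,0,-1]]/' h.py; python3 - <<'E'
from h import *
sc=lambda u,v,z:unproj("scene",230+u/3-.33,130+v/3-.33,z)
print("case corner bottom",sc(165,228,0)); 
for z in(60,70,80,90):print(z,sc(165,25,z),unproj("top",190+543/3,185+128/3,z))
tool([689,-46,150],0.13)
E
```

```text
case corner bottom [ 646.55276009 -245.16877337    0.        ]
60 [ 636.95077252 -440.34714916   60.        ] [ 634.39539592 -235.56746597   60.        ]
70 [ 637.2792313  -420.22694824   70.        ] [ 632.4291907 -234.3722978   70.       ]
80 [ 637.60769008 -400.10674732   80.        ] [ 630.46298548 -233.17712964   80.        ]
90 [ 637.93614885 -379.9865464    90.        ] [ 628.49678026 -231.98196147   90.        ]
pos [ 199.8 -617.8  217.6] yaw_y -1.258 tilt [-0.001  0.002 -1.   ] t 0.1 w 92.7 j [ 1.23  0.62 -0.01  1.42  0.01  1.1  -0.04]
shift tool [ 0.6414 -0.3933  0.0685]
rotvec [-0.002 -0.002 -1.388]
```

{"fn": "play_rows", "kwargs": {
  "rows": [
    {"translation": [0,0,-0.01],"delta_rot": [0,0,-0.12]},
    {"translation": [0,0,-0.01],"delta_rot": [0,0,-0.12]},
    {"translation": [0,0,-0.01],"delta_rot": [0,0,-0.12]},
    {"translation": [0,0,-0.01],"delta_rot": [0,0,-0.12]},
    {"translation": [0,0,-0.01],"delta_rot": [0,0,-0.12]},
    {"translation": [0,0,-0.01],"delta_rot": [0,0,-0.12]},
    {"translation": [0,0,0],"delta_rot": [0,0,-0.12]},
    {"translation": [0,0,0],"delta_rot": [0,0,-0.12]},
    {"translation": [0,0,0],"delta_rot": [0,0,-0.12]},
    {"translation": [0,0,0],"delta_rot": [0,0,-0.12]}
  ],
  "grip": 1,
  "newtons": 15
}}

```text
clock: 0.93
eef_pos: [198.5, -614.0, 273.3]
tcp_rot: [0.711, 0.704, 0.003, -0.009]
force: [-0.2, -0.1, 0.3]
grip_width: 93.0
```

```bash
python3 -c "
from h import *
tool([689,-46,150],0.13)"
```

```text
pos [ 198.5 -614.   273.3] yaw_y -0.01 tilt [-0.008  0.016 -1.   ] t 0.93 w 93.0 j [ 1.41  0.6  -0.34  1.33  0.19  1.27  1.05]
shift tool [0.5707 0.4859 0.1289]
rotvec [-0.007 -0.017 -0.14 ]
```

{"fn": "play_rows", "kwargs": {
  "rows": [
    {"translation": [0.028,0.024,0],"delta_rot": [0,0,-0.014]},
    {"translation": [0.028,0.024,0],"delta_rot": [0,0,-0.014]},
    {"translation": [0.028,0.024,0],"delta_rot": [0,0,-0.014]},
    {"translation": [0.028,0.024,0],"delta_rot": [0,0,-0.014]},
    {"translation": [0.028,0.024,0],"delta_rot": [0,0,-0.014]},
    {"translation": [0.028,0.024,0],"delta_rot": [0,0,-0.014]},
    {"translation": [0.028,0.024,0],"delta_rot": [0,0,-0.014]},
    {"translation": [0.028,0.024,0],"delta_rot": [0,0,-0.014]},
    {"translation": [0.028,0.024,0],"delta_rot": [0,0,-0.014]},
    {"translation": [0.028,0.024,0],"delta_rot": [0,0,-0.014]}
  ]
}}

```text
clock: 1.77
eef_pos: [419.4, -319.2, 267.3]
tcp_rot: [0.665, 0.747, 0.001, -0.014]
force: [-0.4, -0.6, 0.2]
grip_width: 93.0
```

```bash
python3 -c "
from h import *
tool([689,-46,150],0.13)"
```

```text
pos [ 419.4 -319.2  267.3] yaw_y 0.115 tilt [-0.02  0.02 -1.  ] t 1.77 w 93.0 j [ 0.91  0.42 -0.44  1.67  0.19  1.12  0.53]
shift tool [0.2378 0.3013 0.1172]
rotvec [-0.018 -0.023 -0.015]
```

{"fn": "play_rows", "kwargs": {
  "rows": [
    {"translation": [0.025,0.031,0.008],"delta_rot": [-0.002,-0.003,0]},
    {"translation": [0.025,0.031,0.008],"delta_rot": [-0.002,-0.003,0]},
    {"translation": [0.025,0.031,0.008],"delta_rot": [-0.002,-0.003,0]},
    {"translation": [0.025,0.031,0.008],"delta_rot": [-0.002,-0.003,0]},
    {"translation": [0.025,0.031,0.008],"delta_rot": [-0.002,-0.003,0]},
    {"translation": [0.025,0.031,0.008],"delta_rot": [-0.002,-0.003,0]},
    {"translation": [0.025,0.031,0.008],"delta_rot": [-0.002,-0.003,0]},
    {"translation": [0.025,0.031,0.008],"delta_rot": [-0.002,-0.003,0]},
    {"translation": [0.025,0.031,0.008],"delta_rot": [-0.002,-0.003,0]},
    {"translation": [0.012,0.02,0.008],"delta_rot": [-0.002,-0.003,0]}
  ]
}}

```text
clock: 2.6
eef_pos: [694.0, -34.6, 181.1]
tcp_rot: [0.665, 0.747, -0.004, 0.003]
force: [-0.7, 1.1, -0.1]
grip_width: 93.1
```

```bash
python3 -c "
from h import *
tool([689,-46,120],0.13)
s=r.sense();cv2.imwrite('pics/w1.png',r.camera('wrist')[:,:,::-1]);
tool([689,-46,120],0.13)
print(proj('wrist',[689,-46,16],s))"
```

```text
pos [694.  -34.6 181.1] yaw_y 0.116 tilt [-0.001 -0.009 -1.   ] t 2.6 w 93.1 j [ 0.22  0.75 -0.4   1.31  0.31  1.14 -0.1 ]
shift tool [-0.0102 -0.0062  0.0612]
rotvec [-0.002  0.009 -0.014]
pos [695.2 -30.6 178.3] yaw_y 0.121 tilt [-0.002 -0.006 -1.   ] t 2.65 w 93.1 j [ 0.21  0.75 -0.4   1.31  0.31  1.14 -0.1 ]
shift tool [-0.0142 -0.0079  0.0584]
rotvec [-0.003  0.005 -0.009]
[309.5561871  224.60907864]
```

View pics/w1.png

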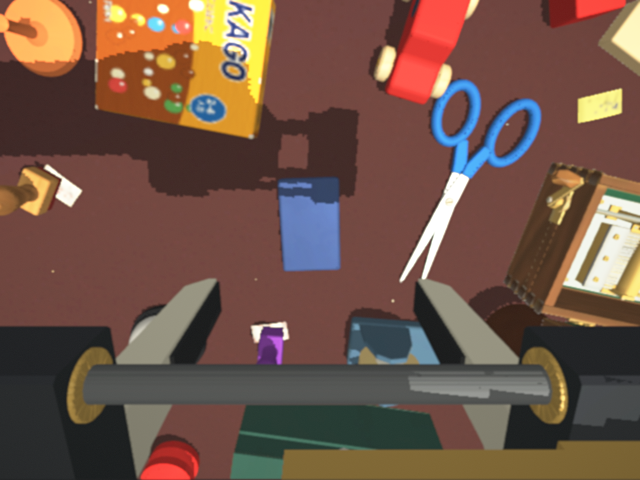

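The pad's centre shows at (310,224), and the prediction was (309.6,224.6). The position is confirmed, so I descend.

{"fn": "play_rows", "kwargs": {
  "rows": [
    {"translation": [-0.008,-0.004,0.02],"delta_rot": [0,0.003,-0.005]},
    {"translation": [-0.005,-0.003,0.03],"delta_rot": [0,0.003,-0.004]},
    {"translation": [0,0,0.03],"delta_rot": [0,0,0]},
    {"translation": [0,0,0.03],"delta_rot": [0,0,0]},
    {"translation": [0,0,0.02],"delta_rot": [0,0,0]},
    {"translation": [0,0,0],"delta_rot": [0,0,0]},
    {"translation": [0,0,0],"delta_rot": [0,0,0]}
  ]
}}

```text
clock: 3.23
eef_pos: [689.2, -40.3, 38.9]
tcp_rot: [0.657, 0.754, -0.002, -0.003]
force: [0.5, 0.7, 0.4]
grip_width: 92.9
```

```bash
python3 -c "
from h import *
tool([689,-46,4],0.13)"
```

```text
pos [689.2 -40.3  38.9] yaw_y 0.138 tilt [-0.007  0.002 -1.   ] t 3.23 w 92.9 j [ 0.22  0.9  -0.37  1.44  0.37  0.88 -0.12]
shift tool [-0.0058 -0.0008  0.0349]
rotvec [-0.007 -0.003  0.008]
```

{"fn": "play_rows", "kwargs": {
  "rows": [
    {"translation": [-0.005,0,0.015],"delta_rot": [-0.003,0,0]},
    {"translation": [0,0,0.012],"delta_rot": [0,0,0]},
    {"translation": [0,0,0.004],"delta_rot": [0,0,0]},
    {"translation": [0,0,0],"delta_rot": [0,0,0]},
    {"translation": [0,0,0],"delta_rot": [0,0,0]}
  ]
}}

```text
clock: 3.65
eef_pos: [692.9, -45.6, 12.2]
tcp_rot: [0.657, 0.754, 0.002, 0.0]
force: [0.5, 0.2, -1.0]
grip_width: 92.9
```

```bash
python3 -c "
from h import *
tool([689,-46,4],0.13)"
```

```text
pos [692.9 -45.6  12.2] yaw_y 0.136 tilt [ 0.003  0.003 -1.   ] t 3.65 w 92.9 j [ 0.22  0.93 -0.35  1.45  0.38  0.82 -0.13]
shift tool [ 0.0001 -0.0039  0.0081]
rotvec [ 0.003 -0.002  0.006]
```

{"fn": "play_rows", "kwargs": {
  "rows": [
    {"translation": [0,-0.003,0.006],"delta_rot": [0,0,0]},
    {"translation": [0,0,0.002],"delta_rot": [0,0,0]},
    {"translation": [0,0,0],"delta_rot": [0,0,0]},
    {"translation": [0,0,0],"delta_rot": [0,0,0]}
  ]
}}

```text
clock: 3.98
eef_pos: [691.7, -45.2, 6.9]
tcp_rot: [0.657, 0.754, 0.004, 0.002]
force: [-0.1, 0.4, 0.5]
grip_width: 93.4
```

{"fn": "play_rows", "kwargs": {
  "rows": [
    {"translation": [0,0,0],"delta_rot": [0,0,0]},
    {"translation": [0,0,0],"delta_rot": [0,0,0]},
    {"translation": [0,0,0],"delta_rot": [0,0,0]},
    {"translation": [0,0,0],"delta_rot": [0,0,0]},
    {"translation": [0,0,0],"delta_rot": [0,0,0]},
    {"translation": [0,0,0],"delta_rot": [0,0,0]},
    {"translation": [0,0,0],"delta_rot": [0,0,0]},
    {"translation": [0,0,0],"delta_rot": [0,0,0]}
  ],
  "grip": 0,
  "newtons": 15
}}

```text
clock: 4.65
eef_pos: [692.1, -44.8, 7.8]
tcp_rot: [0.657, 0.754, 0.004, 0.003]
force: [0.0, 0.0, -0.3]
grip_width: 53.8
```

```bash
python3 -c "
from h import *
tool([567,-53,45],0.0)"
```

```text
pos [692.1 -44.8   7.8] yaw_y 0.137 tilt [ 0.01   0.003 -1.   ] t 4.65 w 53.8 j [ 0.22  0.93 -0.35  1.47  0.39  0.81 -0.13]
shift tool [ 0.0091 -0.1247 -0.0385]
rotvec [ 0.01  -0.002  0.137]
```

{"fn": "play_rows", "kwargs": {
  "rows": [
    {"translation": [0,0,-0.025],"delta_rot": [0.005,0,0]},
    {"translation": [0,0,-0.025],"delta_rot": [0.005,0,0]},
    {"translation": [0,-0.03,0],"delta_rot": [0,0,0]},
    {"translation": [0,-0.03,0],"delta_rot": [0,0,0.05]},
    {"translation": [0,-0.025,0],"delta_rot": [0,0,0.05]},
    {"translation": [0,-0.02,0],"delta_rot": [0,0,0.05]},
    {"translation": [0,-0.01,0],"delta_rot": [0,0,0.04]},
    {"translation": [0,0,0],"delta_rot": [0,0,0]},
    {"translation": [0,0,0],"delta_rot": [0,0,0]}
  ]
}}

```text
clock: 5.4
eef_pos: [573.0, -56.1, 58.8]
tcp_rot: [0.729, 0.685, 0.001, -0.001]
force: [0.2, 0.0, 0.6]
grip_width: 54.1
```

```bash
python3 -c "
from h import *
tool([567,-53,8],-0.05)"
```

```text
pos [573.  -56.1  58.8] yaw_y -0.062 tilt [ 0.     0.003 -1.   ] t 5.4 w 54.1 j [ 0.26  0.72 -0.32  1.8   0.33  0.67 -0.3 ]
shift tool [ 0.0026 -0.0062  0.0509]
rotvec [ 0.    -0.003 -0.012]
```

{"fn": "play_rows", "kwargs": {
  "rows": [
    {"translation": [0.003,-0.005,0.02],"delta_rot": [0,0,0]},
    {"translation": [0,-0.002,0.015],"delta_rot": [0,0,0]},
    {"translation": [0,0,0.008],"delta_rot": [0,0,0]},
    {"translation": [0,0,0],"delta_rot": [0,0,0]},
    {"translation": [0,0,0],"delta_rot": [0,0,0]}
  ]
}}

```text
clock: 5.82
eef_pos: [573.6, -51.8, 15.4]
tcp_rot: [0.727, 0.686, 0.005, 0.002]
force: [0.1, -0.2, -0.2]
grip_width: 54.2
```

```bash
python3 -c "
from h import *
tool([567,-51,8],-0.05)"
```

```text
pos [573.6 -51.8  15.4] yaw_y -0.058 tilt [ 0.011  0.004 -1.   ] t 5.82 w 54.2 j [ 0.23  0.78 -0.28  1.83  0.36  0.57 -0.34]
shift tool [ 0.0004 -0.0067  0.0074]
rotvec [ 0.01  -0.004 -0.008]
```

{"fn": "play_rows", "kwargs": {
  "rows": [
    {"translation": [0,-0.007,0],"delta_rot": [0.01,-0.003,0]},
    {"translation": [0,0,0.003],"delta_rot": [0,0,0]},
    {"translation": [0,0,0],"delta_rot": [0,0,0]}
  ]
}}

```text
clock: 6.07
eef_pos: [568.3, -51.2, 13.2]
tcp_rot: [0.727, 0.687, 0.001, 0.0]
force: [-0.0, -0.4, -0.5]
grip_width: 53.7
```

```bash
python3 -c "
from h import *
tool([567,-51,8],-0.05)"
```

```text
pos [568.3 -51.2  13.2] yaw_y -0.057 tilt [ 0.003  0.001 -1.   ] t 6.07 w 53.7 j [ 0.23  0.78 -0.28  1.84  0.36  0.57 -0.34]
shift tool [ 0.0001 -0.0013  0.0052]
rotvec [ 0.003 -0.002 -0.007]
```

{"fn": "play_rows", "kwargs": {
  "rows": [
    {"translation": [0,-0.002,0.003],"delta_rot": [0,0,0]},
    {"translation": [0,0,0.002],"delta_rot": [0,0,0]},
    {"translation": [0,0,0.001],"delta_rot": [0,0,0]},
    {"translation": [0,0,0],"delta_rot": [0,0,0]}
  ]
}}

```text
clock: 6.4
eef_pos: [567.1, -51.2, 7.9]
tcp_rot: [0.727, 0.687, 0.002, 0.001]
force: [-0.1, 0.5, -0.8]
grip_width: 54.0
```

```bash
python3 -c "
from h import *
tool([567,-51,7],-0.05);print(r.sense()['force'])"
```

```text
pos [567.1 -51.2   7.9] yaw_y -0.057 tilt [ 0.005  0.001 -1.   ] t 6.4 w 54.0 j [ 0.22  0.79 -0.27  1.85  0.37  0.55 -0.35]
shift tool [ 0.0002 -0.0001  0.0009]
rotvec [ 0.005 -0.002 -0.007]
[-0.0670814   0.47333882 -0.78461947]
```

{"fn": "play_rows", "kwargs": {
  "rows": [
    {"translation": [0,0,0.001],"delta_rot": [0,0,0]},
    {"translation": [0,0,0],"delta_rot": [0,0,0]}
  ]
}}

```text
clock: 6.57
eef_pos: [567.4, -51.2, 8.1]
tcp_rot: [0.727, 0.687, 0.002, 0.002]
force: [1.0, 0.0, -1.1]
grip_width: 53.8
```

{"fn": "play_rows", "kwargs": {
  "rows": [
    {"translation": [0,0,0],"delta_rot": [0,0,0]},
    {"translation": [0,0,0],"delta_rot": [0,0,0]},
    {"translation": [0,0,0],"delta_rot": [0,0,0]},
    {"translation": [0,0,0],"delta_rot": [0,0,0]},
    {"translation": [0,0,0],"delta_rot": [0,0,0]},
    {"translation": [0,0,-0.03],"delta_rot": [0,0,0]},
    {"translation": [0,0,-0.035],"delta_rot": [0,0,0]},
    {"translation": [0,0,-0.035],"delta_rot": [0,0,0]},
    {"translation": [0,0,-0.01],"delta_rot": [0,0,0]}
  ],
  "grip": 1
}}

```text
clock: 7.32
eef_pos: [564.0, -51.0, 117.4]
tcp_rot: [0.727, 0.687, -0.001, -0.002]
force: [1.1, -0.1, 0.2]
grip_width: 92.6
```

{"fn": "play_rows", "kwargs": {
  "rows": [
    {"translation": [0,-0.03,0],"delta_rot": [0,0,0]},
    {"translation": [0,-0.03,0],"delta_rot": [0,0,0.1]},
    {"translation": [0,-0.03,0],"delta_rot": [0,0,0.1]},
    {"translation": [0,-0.015,0],"delta_rot": [0,0,0.1]},
    {"translation": [0,0,0],"delta_rot": [0,0,0.08]},
    {"translation": [0,0,0],"delta_rot": [0,0,0]}
  ]
}}

```text
clock: 7.82
eef_pos: [458.9, -38.9, 122.0]
tcp_rot: [0.849, 0.529, 0.004, 0.001]
force: [0.3, 0.2, 1.3]
grip_width: 93.1
```

```bash
python3 -c "
from h import *
tool([444,-44.5,80],-0.45)
s=r.sense();w=r.camera('wrist');t=r.camera('top')
cv2.imwrite('pics/w2.png',w[:,:,::-1])
cv2.imwrite('pics/t2.png',cv2.resize(t[185:335,190:450,::-1],None,fx=3,fy=3,interpolation=cv2.INTER_CUBIC))
print(proj('wrist',[444,-44.5,55],s),proj('wrist',[444,-44.5,0],s))
for p in ([567,-53,16],[557.5,-187,56],[576,81.5,33]):print('w',proj('wrist',p,s),'tcrop',(proj('top',p)-[189.67,184.67])*3)"
```

```text
pos [458.9 -38.9 122. ] yaw_y -0.457 tilt [ 0.008  0.002 -1.   ] t 7.82 w 93.1 j [ 0.22  0.48 -0.25  2.07  0.19  0.61 -0.62]
shift tool [-0.0119 -0.0111  0.0419]
rotvec [ 0.006 -0.005 -0.007]
[299.12776167 267.95294114] [301.70664599 242.860946  ]
w [457.26692521 188.05680324] tcrop [294.90035563 223.89322085]
w [529.33134167 368.94452941] tcrop [477.02577578 232.50676418]
w [403.3213014  -17.22355656] tcrop [112.23508353 205.78748306]
```

View pics/w2.png

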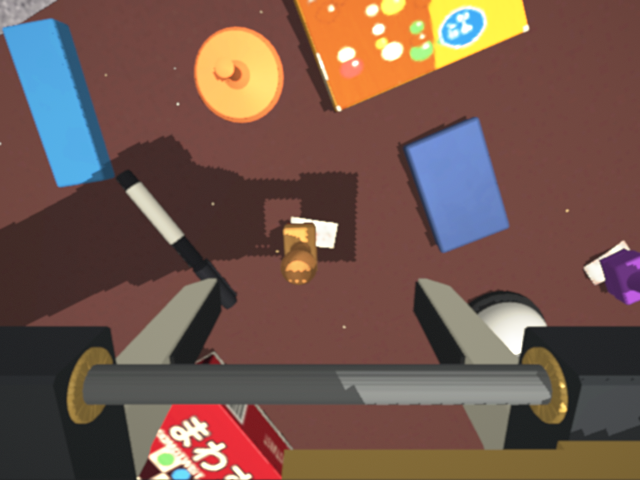

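View pics/t2.png

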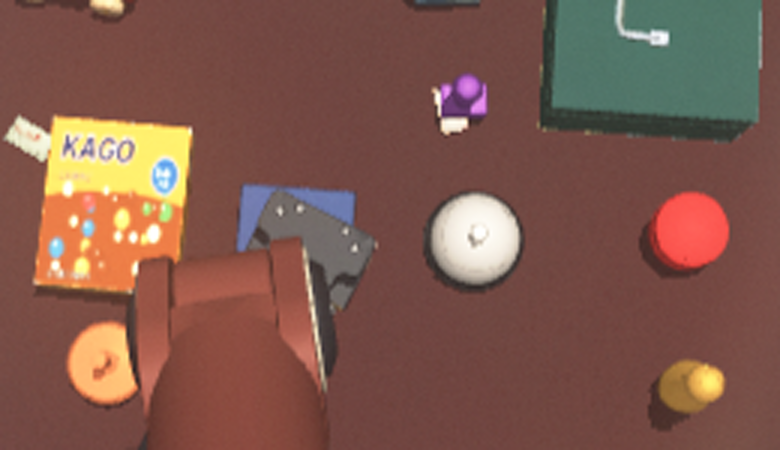

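The wrist view shows the pad's centre at (458,186), predicted (457,188), and the knob at (299,268), exactly as predicted. The top crop shows the pad between the box and the bell. I now descend on the stamp's knob.

{"fn": "play_rows", "kwargs": {
  "rows": [
    {"translation": [-0.006,-0.006,0],"delta_rot": [0.003,-0.002,0]},
    {"translation": [-0.006,-0.006,0.01],"delta_rot": [0.003,-0.002,0]},
    {"translation": [0,0,0.02],"delta_rot": [0,0,0]},
    {"translation": [0,0,0.02],"delta_rot": [0,0,0]},
    {"translation": [0,0,0],"delta_rot": [0,0,0]}
  ]
}}

```text
clock: 8.33
eef_pos: [446.7, -45.8, 71.0]
tcp_rot: [0.846, 0.533, 0.004, 0.001]
force: [0.3, -0.2, -0.4]
grip_width: 93.0
```

```bash
python3 -c "
from h import *
tool([444,-44.5,29],-0.45)"
```

```text
pos [446.7 -45.8  71. ] yaw_y -0.447 tilt [ 0.007  0.002 -1.   ] t 8.33 w 93.0 j [ 0.2   0.55 -0.21  2.15  0.25  0.46 -0.65]
shift tool [-0.0002 -0.0033  0.042 ]
rotvec [ 0.006 -0.005  0.003]
```

{"fn": "play_rows", "kwargs": {
  "rows": [
    {"translation": [0,-0.003,0.015],"delta_rot": [0.003,-0.002,0]},
    {"translation": [0,-0.002,0.015],"delta_rot": [0.003,-0.002,0]},
    {"translation": [0,0,0.012],"delta_rot": [0,0,0]},
    {"translation": [0,0,0],"delta_rot": [0,0,0]},
    {"translation": [0,0,0],"delta_rot": [0,0,0]}
  ]
}}

```text
clock: 8.75
eef_pos: [444.8, -44.8, 29.0]
tcp_rot: [0.845, 0.534, 0.001, -0.0]
force: [-0.8, -0.3, 0.3]
grip_width: 93.1
```

```bash
python3 -c "
from h import *
tool([444,-44.5,29],-0.45)"
```

```text
pos [444.8 -44.8  29. ] yaw_y -0.444 tilt [ 0.002  0.001 -1.   ] t 8.75 w 93.1 j [ 0.16  0.64 -0.16  2.18  0.28  0.35 -0.68]
shift tool [-0.0001 -0.0009 -0.    ]
rotvec [ 0.001 -0.002  0.006]
```

{"fn": "play_rows", "kwargs": {
  "rows": [
    {"translation": [0,0,0],"delta_rot": [0,0,0]},
    {"translation": [0,0,0],"delta_rot": [0,0,0]},
    {"translation": [0,0,0],"delta_rot": [0,0,0]},
    {"translation": [0,0,0],"delta_rot": [0,0,0]},
    {"translation": [0,0,0],"delta_rot": [0,0,0]},
    {"translation": [0,0,0],"delta_rot": [0,0,0]},
    {"translation": [0,0,0],"delta_rot": [0,0,0]},
    {"translation": [0,0,0],"delta_rot": [0,0,0]},
    {"translation": [0,0,0],"delta_rot": [0,0,0]},
    {"translation": [0,0,0],"delta_rot": [0,0,0]}
  ],
  "grip": 0,
  "newtons": 12
}}

```text
clock: 9.58
eef_pos: [447.8, -45.5, 33.1]
tcp_rot: [0.845, 0.534, 0.004, 0.002]
force: [-0.5, -0.3, -0.3]
grip_width: 30.9
```

```bash
python3 -c "
from h import *
tool([567,-53,80],-0.05)"
```

```text
pos [447.8 -45.5  33.1] yaw_y -0.444 tilt [ 0.01   0.001 -1.   ] t 9.58 w 30.9 j [ 0.17  0.63 -0.17  2.17  0.28  0.35 -0.67]
shift tool [ 0.0446  0.1112 -0.0458]
rotvec [ 0.009 -0.003 -0.394]
```

{"fn": "play_rows", "kwargs": {
  "rows": [
    {"translation": [0.002,-0.002,0.003],"delta_rot": [0.006,0,0]},
    {"translation": [0,0,0],"delta_rot": [0.003,0,0]},
    {"translation": [0,0,0],"delta_rot": [0,0,0]},
    {"translation": [0,0,0],"delta_rot": [0,0,0]}
  ]
}}

```text
clock: 9.92
eef_pos: [447.0, -42.8, 30.0]
tcp_rot: [0.845, 0.534, 0.002, -0.002]
force: [-0.4, 0.2, 2.6]
grip_width: 22.8
```

```bash
python3 -c "
from h import *
tool([567,-53,80],-0.05)"
```

```text
pos [447.  -42.8  30. ] yaw_y -0.444 tilt [ 0.001  0.005 -1.   ] t 9.92 w 22.8 j [ 0.17  0.64 -0.17  2.17  0.28  0.36 -0.68]
shift tool [ 0.0425  0.1127 -0.05  ]
rotvec [-0.    -0.005 -0.394]
```

{"fn": "play_rows", "kwargs": {
  "rows": [
    {"translation": [0,0,-0.02],"delta_rot": [0,0,0]},
    {"translation": [0,0,-0.025],"delta_rot": [0,0,0]},
    {"translation": [0.01,0.025,0],"delta_rot": [0,0,0]},
    {"translation": [0.01,0.025,0],"delta_rot": [0,0,0]},
    {"translation": [0.01,0.025,0],"delta_rot": [0,0,-0.1]},
    {"translation": [0.005,0.02,0],"delta_rot": [0,0,-0.1]},
    {"translation": [0,0.005,0],"delta_rot": [0,0,-0.1]},
    {"translation": [0,0,0],"delta_rot": [0,0,-0.08]},
    {"translation": [0,0,0],"delta_rot": [0,0,0]},
    {"translation": [0,0,0],"delta_rot": [0,0,0]}
  ]
}}

```text
clock: 10.75
eef_pos: [553.6, -51.1, 73.8]
tcp_rot: [0.724, 0.69, -0.001, -0.005]
force: [-0.2, 0.9, 0.7]
grip_width: 22.2
```

```bash
python3 -c "
from h import *
tool([567,-53,60],-0.05)
s=r.sense();w=r.camera('wrist');cv2.imwrite('pics/w3.png',w[:,:,::-1])
print(proj('wrist',[567,-53,16],s),r.sense()['force'])"
```

```text
pos [553.6 -51.1  73.8] yaw_y -0.048 tilt [-0.007  0.006 -1.   ] t 10.75 w 22.2 j [ 0.28  0.68 -0.35  1.84  0.34  0.69 -0.31]
shift tool [-0.0013  0.0136  0.0137]
rotvec [-0.008 -0.006  0.002]
[338.06830567 257.52733408] [-0.35693702 -0.02351853 -0.2356153 ]
```

View pics/w3.png

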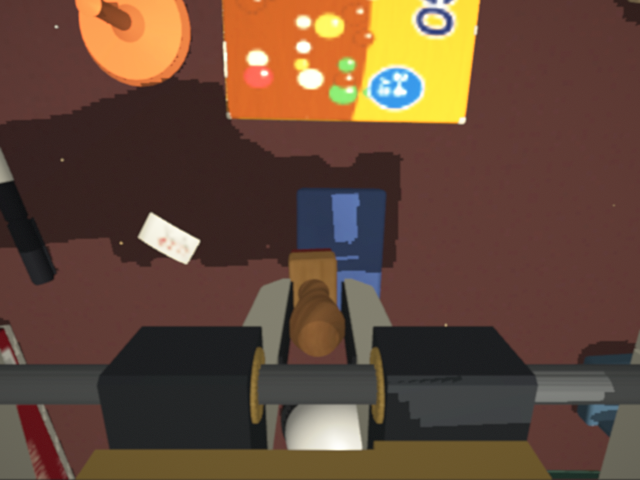

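The stamp is held upright, foot edge at (313,252). The pad's far edge is at (341,190), with corners (298,190) and (385,190). I compute the relative offsets.

```bash
python3 -c "
from h import *
e=unproj('wrist',313,252,66);a=unproj('wrist',298,190,16);b=unproj('wrist',385,190,16)
print('foot edge',e,'pad edge',a,b); print('foot c', e-[0,18,0]); print('pad c',(a+b)/2-[-43.5*.05*-1*-1,43.5,0], b-a)
l=unproj('wrist',290,253,66);q=unproj('wrist',336,251,66);print(l,q)"
```

```text
foot edge [552.84109901 -31.57596512  66.        ] pad edge [544.14067883  -9.13939794  16.        ] [596.0964791  -11.55961001  16.        ]
foot c [552.84109901 -49.57596512  66.        ]
pad c [572.29357896 -53.84950397  16.        ] [51.95580027 -2.42021208  0.        ]
[541.58102867 -31.58217619  66.        ] [564.07330791 -31.56976942  66.        ]
```

{"fn": "play_rows", "kwargs": {
  "rows": [
    {"translation": [-0.002,0.014,0],"delta_rot": [-0.006,-0.005,0]},
    {"translation": [0,0,0.01],"delta_rot": [0,0,0]},
    {"translation": [0,0,0.005],"delta_rot": [0,0,0]},
    {"translation": [0,0,0],"delta_rot": [0,0,0]},
    {"translation": [0,0,0],"delta_rot": [0,0,0]}
  ]
}}

```text
clock: 11.22
eef_pos: [563.0, -53.4, 56.2]
tcp_rot: [0.725, 0.688, -0.003, -0.003]
force: [0.0, 0.4, -0.2]
grip_width: 22.6
```

```bash
python3 -c "
from h import *
tool([568,-53.5,47],-0.05)"
```

```text
pos [563.  -53.4  56.2] yaw_y -0.053 tilt [-0.008 -0.    -1.   ] t 11.22 w 22.6 j [ 0.26  0.72 -0.33  1.82  0.35  0.67 -0.32]
shift tool [0.0002 0.005  0.0091]
rotvec [-0.008  0.001 -0.003]
```

{"fn": "play_rows", "kwargs": {
  "rows": [
    {"translation": [0,0.005,0],"delta_rot": [-0.008,0.001,0]},
    {"translation": [0,0,0.004],"delta_rot": [0,0,0]},
    {"translation": [0,0,0.003],"delta_rot": [0,0,0]},
    {"translation": [0,0,0],"delta_rot": [0,0,0]}
  ]
}}

```text
clock: 11.55
eef_pos: [567.0, -53.4, 48.4]
tcp_rot: [0.725, 0.688, -0.0, -0.0]
force: [0.6, -0.0, -0.2]
grip_width: 22.5
```

```bash
python3 -c "
from h import *
tool([568,-53.5,46.5],-0.05)"
```

```text
pos [567.  -53.4  48.4] yaw_y -0.052 tilt [-0.001  0.    -1.   ] t 11.55 w 22.5 j [ 0.26  0.73 -0.32  1.82  0.36  0.65 -0.33]
shift tool [-0.0001  0.001   0.0019]
rotvec [-0.001 -0.    -0.002]
```

{"fn": "play_rows", "kwargs": {
  "rows": [
    {"translation": [0,0.001,0.0015],"delta_rot": [0,0,0]},
    {"translation": [0,0,0.001],"delta_rot": [0,0,0]},
    {"translation": [0,0,0],"delta_rot": [0,0,0]}
  ]
}}

```text
clock: 11.8
eef_pos: [568.3, -53.7, 46.7]
tcp_rot: [0.726, 0.688, -0.0, -0.0]
force: [1.1, 0.1, -0.7]
grip_width: 22.9
```

```bash
python3 -c "
from h import *
tool([568,-53.5,46],-0.05);print(r.sense()['force'])"
```

```text
pos [568.3 -53.7  46.7] yaw_y -0.053 tilt [-0.001 -0.001 -1.   ] t 11.8 w 22.9 j [ 0.26  0.73 -0.32  1.82  0.36  0.65 -0.33]
shift tool [ 0.0002 -0.0003  0.0007]
rotvec [-0.001  0.001 -0.003]
[ 1.0994046   0.12367698 -0.70081032]
```

{"fn": "play_rows", "kwargs": {
  "rows": [
    {"translation": [0,0,0.0012],"delta_rot": [0,0,0]},
    {"translation": [0,0,0],"delta_rot": [0,0,0]}
  ]
}}

```text
clock: 11.97
eef_pos: [568.7, -54.1, 46.7]
tcp_rot: [0.726, 0.688, -0.0, 0.001]
force: [-0.7, -0.7, -0.3]
grip_width: 22.7
```

{"fn": "play_rows", "kwargs": {
  "rows": [
    {"translation": [0,0,0],"delta_rot": [0,0,0]},
    {"translation": [0,0,0],"delta_rot": [0,0,0]},
    {"translation": [0,0,0],"delta_rot": [0,0,0]},
    {"translation": [0,0,0],"delta_rot": [0,0,0]},
    {"translation": [0,0,0],"delta_rot": [0,0,0]},
    {"translation": [0,0,-0.02],"delta_rot": [0,0,0]},
    {"translation": [0,0,-0.035],"delta_rot": [0,0,0]},
    {"translation": [0,0,-0.035],"delta_rot": [0,0,0]},
    {"translation": [0,0,-0.03],"delta_rot": [0,0,0]},
    {"translation": [0,0,-0.01],"delta_rot": [0,0,0]}
  ],
  "grip": 1
}}

```text
clock: 12.8
eef_pos: [565.8, -53.5, 176.2]
tcp_rot: [0.725, 0.688, -0.004, -0.004]
force: [1.2, -0.3, 0.3]
grip_width: 84.2
```

```bash
python3 -c "
from h import *
s=r.sense();w=r.camera('wrist');cv2.imwrite('pics/w4.png',w[:,:,::-1])
for p in ([568,-53.5,16],[568,-53.5,76],[557.5,-187,56]):print(proj('wrist',p,s))
tool([449,-346,180],-1.3)"
```

```text
[320.80454099 216.06631262]
[320.72428847 235.59085259]
[316.28416814 373.23380062]
pos [566.4 -53.5 176.9] yaw_y -0.052 tilt [-0.01  0.   -1.  ] t 12.85 w 88.6 j [ 0.31  0.57 -0.4   1.7   0.26  0.94 -0.25]
shift tool [-0.2982 -0.1019 -0.002 ]
rotvec [-0.009  0.006  1.248]
```

View pics/w4.png

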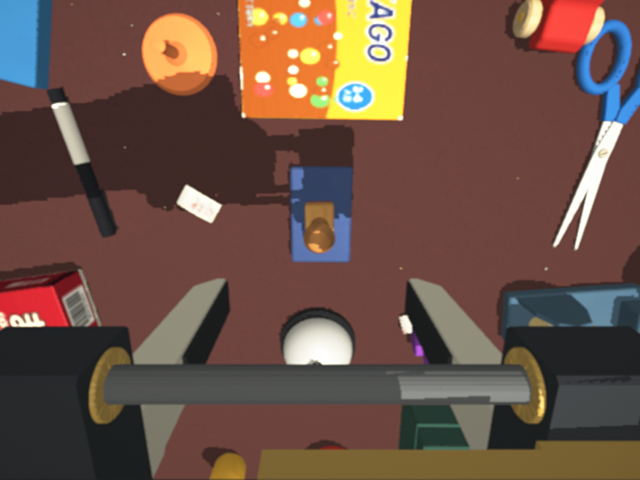

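The stamp stands mid-pad: pad corners (291,167) to (352,262), knob at (320,236), both as predicted. Next is the skittle.

{"fn": "play_rows", "kwargs": {
  "rows": [
    {"translation": [-0.033,-0.011,0],"delta_rot": [-0.001,0,0]},
    {"translation": [-0.033,-0.011,0],"delta_rot": [-0.001,0,0]},
    {"translation": [-0.033,-0.011,0],"delta_rot": [-0.001,0,0]},
    {"translation": [-0.033,-0.011,0],"delta_rot": [-0.001,0,0]},
    {"translation": [-0.033,-0.011,0],"delta_rot": [-0.001,0,0]},
    {"translation": [-0.033,-0.011,0],"delta_rot": [-0.001,0,0]},
    {"translation": [-0.033,-0.011,0],"delta_rot": [-0.001,0,0]},
    {"translation": [-0.033,-0.011,0],"delta_rot": [-0.001,0,0]},
    {"translation": [-0.015,-0.006,0],"delta_rot": [0,0,0]},
    {"translation": [0,0,0],"delta_rot": [0,0,0]}
  ],
  "grip": 1
}}

```text
clock: 13.68
eef_pos: [453.0, -334.7, 168.5]
tcp_rot: [0.722, 0.692, 0.0, -0.005]
force: [-0.2, -0.2, 0.5]
grip_width: 93.0
```

```bash
python3 -c "
from h import *
tool([449,-346,130],-0.05)
s=r.sense();w=r.camera('wrist');cv2.imwrite('pics/w5.png',w[:,:,::-1])
for p in ([449,-346,86],[449,-346,0]):print(proj('wrist',p,s))"
```

```text
pos [ 453.  -334.7  168.5] yaw_y -0.043 tilt [-0.006  0.007 -1.   ] t 13.68 w 93.0 j [ 0.86  0.57 -0.41  1.73  0.27  0.91  0.3 ]
shift tool [-0.0117 -0.0032  0.0385]
rotvec [-0.007 -0.007  0.007]
[311.86429431 259.44202608]
[313.58068603 227.36322799]
```

View pics/w5.png

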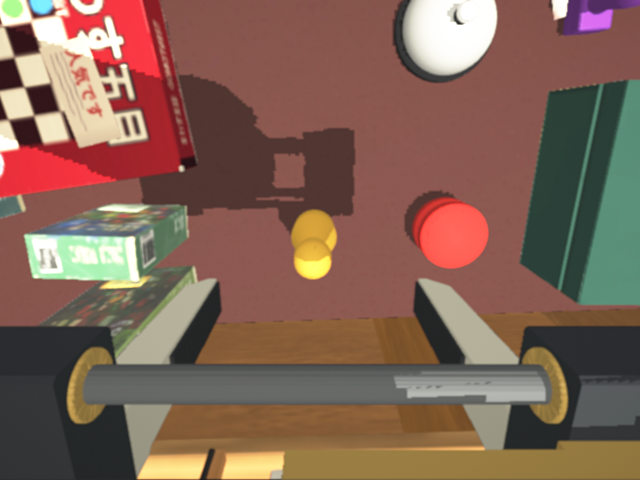

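```bash
python3 -c "
from h import *
for n,u,v in (('small base L',425,168),('small base R',459,170),('tall?',420,150),('tallR',459,152)):
  print(n,unproj('scene',u,v,0).round())
for z in (60,100,150):
  print(z,'top px tall corner',unproj('top',446,368,z).round(),'small',unproj('top',408,368,z).round(), unproj('top',473,410,z).round())
for z in (60,100,150): print(z,'wrist',unproj('wrist',187,205,z).round(),unproj('wrist',195,268,z).round())
"
```

```text
small base L [ 319. -374.    0.]
small base R [ 244. -358.    0.]
tall? [ 311. -463.    0.]
tallR [ 221. -443.    0.]
60 top px tall corner [ 334. -395.   60.] small [ 333. -314.   60.] [ 248. -450.   60.]
100 top px tall corner [ 336. -385.  100.] small [ 335. -306.  100.] [ 253. -438.  100.]
150 top px tall corner [ 339. -372.  150.] small [ 338. -297.  150.] [ 260. -423.  150.]
60 wrist [ 358. -307.   60.] [ 357. -357.   60.]
100 wrist [ 372. -299.  100.] [ 372. -342.  100.]
150 wrist [ 391. -290.  150.] [ 390. -324.  150.]
```

The head is at (312,259), as predicted, and the neighbouring boxes end at x≈340 (the body reaches 355). I descend.

{"fn": "play_rows", "kwargs": {
  "rows": [
    {"translation": [-0.008,-0.003,0.005],"delta_rot": [-0.005,-0.005,0]},
    {"translation": [-0.004,0,0.01],"delta_rot": [0,0,0]},
    {"translation": [0,0,0.015],"delta_rot": [0,0,0]},
    {"translation": [0,0,0.015],"delta_rot": [0,0,0]},
    {"translation": [0,0,0],"delta_rot": [0,0,0]}
  ]
}}

```text
clock: 14.15
eef_pos: [453.7, -337.1, 119.1]
tcp_rot: [0.717, 0.697, 0.003, -0.003]
force: [0.0, 1.0, -0.2]
grip_width: 93.2
```

```bash
python3 -c "
from h import *
tool([449,-346,66],-0.05)"
```

```text
pos [ 453.7 -337.1  119.1] yaw_y -0.029 tilt [ 0.001  0.008 -1.   ] t 14.15 w 93.2 j [ 0.85  0.63 -0.39  1.78  0.3   0.8   0.29]
shift tool [-0.0095 -0.0045  0.053 ]
rotvec [ 0.001 -0.008  0.021]
```

{"fn": "play_rows", "kwargs": {
  "rows": [
    {"translation": [-0.01,-0.004,0.005],"delta_rot": [0,-0.008,0.01]},
    {"translation": [-0.004,-0.002,0.015],"delta_rot": [0,0,0.01]},
    {"translation": [-0.001,-0.001,0.015],"delta_rot": [0,0,0]},
    {"translation": [0,0,0.012],"delta_rot": [0,0,0]},
    {"translation": [0,0,0],"delta_rot": [0,0,0]}
  ]
}}

```text
clock: 14.57
eef_pos: [449.6, -349.2, 70.2]
tcp_rot: [0.721, 0.693, 0.001, 0.002]
force: [-0.2, 1.0, -0.5]
grip_width: 92.9
```

```bash
python3 -c "
from h import *
tool([449,-346,66],-0.05)"
```

```text
pos [ 449.6 -349.2   70.2] yaw_y -0.041 tilt [ 0.004 -0.001 -1.   ] t 14.57 w 92.9 j [ 0.84  0.7  -0.35  1.81  0.35  0.69  0.26]
shift tool [ 0.0032 -0.0008  0.0042]
rotvec [0.004 0.001 0.009]
```

{"fn": "play_rows", "kwargs": {
  "rows": [
    {"translation": [0.003,0,0.003],"delta_rot": [0.004,0,0]},
    {"translation": [0,0,0.001],"delta_rot": [0,0,0]},
    {"translation": [0,0,0],"delta_rot": [0,0,0]},
    {"translation": [0,0,0],"delta_rot": [0,0,0]},
    {"translation": [0,0,0],"delta_rot": [0,0,0]},
    {"translation": [0,0,0],"delta_rot": [0,0,0]},
    {"translation": [0,0,0],"delta_rot": [0,0,0]},
    {"translation": [0,0,0],"delta_rot": [0,0,0]}
  ],
  "grip": 0.3,
  "newtons": 10
}}

```text
clock: 15.23
eef_pos: [452.9, -346.5, 69.7]
tcp_rot: [0.721, 0.693, 0.0, 0.004]
force: [0.3, -1.1, -0.6]
grip_width: 43.9
```

```bash
python3 -c "
from h import *
tool([449,-346,66],-0.05)"
```

```text
pos [ 452.9 -346.5   69.7] yaw_y -0.039 tilt [ 0.006 -0.005 -1.   ] t 15.23 w 43.9 j [ 0.83  0.7  -0.34  1.81  0.35  0.68  0.25]
shift tool [ 0.0004 -0.0039  0.0037]
rotvec [0.006 0.005 0.011]
```

{"fn": "play_rows", "kwargs": {
  "rows": [
    {"translation": [0,-0.004,0.003],"delta_rot": [0.006,0.005,0]},
    {"translation": [0,0,0.001],"delta_rot": [0,0,0]},
    {"translation": [0,0,0],"delta_rot": [0,0,0]},
    {"translation": [0,0,0],"delta_rot": [0,0,0]},
    {"translation": [0,0,0],"delta_rot": [0,0,0]},
    {"translation": [0,0,0],"delta_rot": [0,0,0]}
  ],
  "grip": 0
}}

```text
clock: 15.73
eef_pos: [448.7, -346.8, 65.8]
tcp_rot: [0.721, 0.693, 0.0, 0.0]
force: [0.1, -0.5, 0.4]
grip_width: 24.3
```

```bash
python3 -c "
from h import *
tool([576,81.5,150],-0.05)"
```

```text
pos [ 448.7 -346.8   65.8] yaw_y -0.039 tilt [ 0.  0. -1.] t 15.73 w 24.3 j [ 0.84  0.7  -0.34  1.82  0.35  0.68  0.25]
shift tool [ 0.433   0.1104 -0.0842]
rotvec [ 0.    -0.     0.011]
```

{"fn": "play_rows", "kwargs": {
  "rows": [
    {"translation": [0,0,-0.02],"delta_rot": [0,0,0]},
    {"translation": [0,0,-0.03],"delta_rot": [0,0,0]},
    {"translation": [0,0,-0.035],"delta_rot": [0,0,0]},
    {"translation": [0,0,-0.035],"delta_rot": [0,0,0]},
    {"translation": [0.01,0.003,-0.01],"delta_rot": [0,0,0]},
    {"translation": [0.025,0.006,0],"delta_rot": [0,0,0]},
    {"translation": [0.03,0.007,0],"delta_rot": [0,0,0]},
    {"translation": [0.03,0.007,0],"delta_rot": [0,0,0]},
    {"translation": [0.03,0.007,0],"delta_rot": [0,0,0]},
    {"translation": [0.03,0.007,0],"delta_rot": [0,0,0]}
  ]
}}

```text
clock: 16.57
eef_pos: [488.7, -196.6, 197.7]
tcp_rot: [0.728, 0.686, -0.003, -0.002]
force: [0.4, 0.1, -0.5]
grip_width: 24.0
```

```bash
python3 -c "
from h import *
tool([576,81.5,180],-0.05)"
```

```text
pos [ 488.7 -196.6  197.7] yaw_y -0.059 tilt [-0.008 -0.001 -1.   ] t 16.57 w 24.0 j [ 0.63  0.48 -0.43  1.79  0.25  0.93  0.03]
shift tool [0.2828 0.0709 0.0167]
rotvec [-0.008  0.002 -0.009]
```

{"fn": "play_rows", "kwargs": {
  "rows": [
    {"translation": [0.03,0.008,0],"delta_rot": [-0.002,0,0]},
    {"translation": [0.03,0.008,0],"delta_rot": [-0.002,0,0]},
    {"translation": [0.03,0.008,0],"delta_rot": [-0.002,0,0]},
    {"translation": [0.03,0.008,0],"delta_rot": [-0.002,0,0]},
    {"translation": [0.03,0.008,0],"delta_rot": [0,0,0]},
    {"translation": [0.03,0.008,0],"delta_rot": [0,0,0]},
    {"translation": [0.03,0.008,0],"delta_rot": [0,0,0]},
    {"translation": [0.025,0.006,0],"delta_rot": [0,0,0]},
    {"translation": [0.015,0.003,0],"delta_rot": [0,0,0]},
    {"translation": [0,0,0],"delta_rot": [0,0,0]}
  ]
}}

```text
clock: 17.4
eef_pos: [565.0, 75.7, 191.6]
tcp_rot: [0.722, 0.692, -0.001, -0.005]
force: [0.4, 0.0, 0.0]
grip_width: 24.1
```

```bash
python3 -c "
from h import *
tool([576,81.5,120],-0.05)"
```

```text
pos [565.   75.7 191.6] yaw_y -0.043 tilt [-0.009  0.006 -1.   ] t 17.4 w 24.1 j [ 0.11  0.55 -0.44  1.68  0.26  0.97 -0.46]
shift tool [0.0059 0.0114 0.0715]
rotvec [-0.01  -0.005  0.007]
```

{"fn": "play_rows", "kwargs": {
  "rows": [
    {"translation": [0.003,0.009,0.005],"delta_rot": [-0.008,-0.004,0]},
    {"translation": [0.001,0.001,0.02],"delta_rot": [0,0,0]},
    {"translation": [0,0,0.02],"delta_rot": [0,0,0]},
    {"translation": [0,0,0.02],"delta_rot": [0,0,0]},
    {"translation": [0,0,0.005],"delta_rot": [0,0,0]},
    {"translation": [0,0,0],"delta_rot": [0,0,0]},
    {"translation": [0,0,0],"delta_rot": [0,0,0]}
  ]
}}

```text
clock: 17.98
eef_pos: [576.2, 72.0, 116.0]
tcp_rot: [0.724, 0.689, -0.003, 0.002]
force: [0.0, -0.4, -0.1]
grip_width: 24.0
```

```bash
python3 -c "
from h import *
tool([576,81.5,101],-0.05)"
```

```text
pos [576.2  72.  116. ] yaw_y -0.049 tilt [-0.002 -0.006 -1.   ] t 17.98 w 24.0 j [ 0.08  0.65 -0.39  1.74  0.33  0.82 -0.52]
shift tool [ 0.0096 -0.0006  0.015 ]
rotvec [-0.001  0.006  0.001]
```

{"fn": "play_rows", "kwargs": {
  "rows": [
    {"translation": [0.009,0,0.002],"delta_rot": [0,0.006,0]},
    {"translation": [0.002,0,0.007],"delta_rot": [0,0,0]},
    {"translation": [0,0,0.004],"delta_rot": [0,0,0]},
    {"translation": [0,0,0],"delta_rot": [0,0,0]},
    {"translation": [0,0,0],"delta_rot": [0,0,0]}
  ]
}}

```text
clock: 18.4
eef_pos: [579.4, 83.2, 105.1]
tcp_rot: [0.725, 0.689, 0.002, 0.002]
force: [0.3, -0.5, 0.3]
grip_width: 23.9
```

```bash
python3 -c "
from h import *
tool([576,81.5,100],-0.05)"
```

```text
pos [579.4  83.2 105.1] yaw_y -0.052 tilt [ 0.005  0.001 -1.   ] t 18.4 w 23.9 j [ 0.06  0.67 -0.39  1.74  0.34  0.79 -0.54]
shift tool [-0.0019 -0.0033  0.0051]
rotvec [ 0.005 -0.001 -0.002]
```

{"fn": "play_rows", "kwargs": {
  "rows": [
    {"translation": [-0.002,-0.003,0.001],"delta_rot": [0.005,0,0]},
    {"translation": [0,-0.001,0.003],"delta_rot": [0,0,0]},
    {"translation": [0,0,0.001],"delta_rot": [0,0,0]},
    {"translation": [0,0,0],"delta_rot": [0,0,0]}
  ]
}}

```text
clock: 18.73
eef_pos: [575.3, 81.3, 100.5]
tcp_rot: [0.725, 0.689, 0.001, 0.0]
force: [0.7, 0.6, -0.2]
grip_width: 24.1
```

```bash
python3 -c "
from h import *
tool([576,81.5,99],-0.05);print(r.sense()['force'])"
```

```text
pos [575.3  81.3 100.5] yaw_y -0.052 tilt [ 0.001  0.001 -1.   ] t 18.73 w 24.1 j [ 0.06  0.67 -0.38  1.75  0.34  0.78 -0.54]
shift tool [0.0002 0.0007 0.0015]
rotvec [ 0.001 -0.001 -0.002]
[ 0.73582838  0.55769497 -0.17469359]
```

{"fn": "play_rows", "kwargs": {
  "rows": [
    {"translation": [0,0,0.0015],"delta_rot": [0,0,0]},
    {"translation": [0,0,0.0005],"delta_rot": [0,0,0]},
    {"translation": [0,0,0],"delta_rot": [0,0,0]}
  ]
}}

```text
clock: 18.98
eef_pos: [575.6, 81.4, 98.7]
tcp_rot: [0.725, 0.689, 0.001, 0.0]
force: [-0.7, 0.0, 0.2]
grip_width: 23.8
```

```bash
python3 -c "
from h import *
tool([576,81.5,99],-0.05);print(r.sense()['force'])"
```

```text
pos [575.6  81.4  98.7] yaw_y -0.052 tilt [ 0.002  0.002 -1.   ] t 18.98 w 23.8 j [ 0.06  0.68 -0.38  1.76  0.34  0.77 -0.54]
shift tool [ 0.0001  0.0004 -0.0002]
rotvec [ 0.002 -0.002 -0.002]
[-0.66319613  0.0272888   0.23113292]
```

{"fn": "play_rows", "kwargs": {
  "rows": [
    {"translation": [0,0,0.0007],"delta_rot": [0,0,0]},
    {"translation": [0,0,0],"delta_rot": [0,0,0]}
  ]
}}

```text
clock: 19.15
eef_pos: [576.0, 81.7, 98.9]
tcp_rot: [0.725, 0.689, 0.002, 0.001]
force: [-0.9, -0.3, 0.3]
grip_width: 23.7
```

{"fn": "play_rows", "kwargs": {
  "rows": [
    {"translation": [0,0,0],"delta_rot": [0,0,0]},
    {"translation": [0,0,0],"delta_rot": [0,0,0]},
    {"translation": [0,0,0],"delta_rot": [0,0,0]},
    {"translation": [0,0,0],"delta_rot": [0,0,0]},
    {"translation": [0,0,-0.015],"delta_rot": [0,0,0]},
    {"translation": [0,0,-0.03],"delta_rot": [0,0,0]},
    {"translation": [0,0,-0.035],"delta_rot": [0,0,0]},
    {"translation": [0,0,-0.035],"delta_rot": [0,0,0]},
    {"translation": [0,0,-0.01],"delta_rot": [0,0,0]}
  ],
  "grip": 1
}}

```text
clock: 19.9
eef_pos: [572.5, 80.4, 222.9]
tcp_rot: [0.725, 0.689, -0.004, -0.003]
force: [0.4, 0.1, 1.0]
grip_width: 79.6
```

```bash
python3 -c "
from h import *
s=r.sense();w=r.camera('wrist');cv2.imwrite('pics/w6.png',w[:,:,::-1])
print(proj('wrist',[576,81.5,119],s),proj('wrist',[576,81.5,33],s))
tool([564.5,-345.5,210],-1.5)"
```

```text
[322.09479477 232.48773401] [321.72589318 207.27890055]
pos [572.8  80.4 223.1] yaw_y -0.051 tilt [-0.009 -0.    -1.   ] t 19.95 w 83.4 j [ 0.1   0.53 -0.44  1.62  0.25  1.06 -0.46]
shift tool [-0.4257  0.0136  0.0133]
rotvec [-0.007  0.007  1.449]
```

View pics/w6.png

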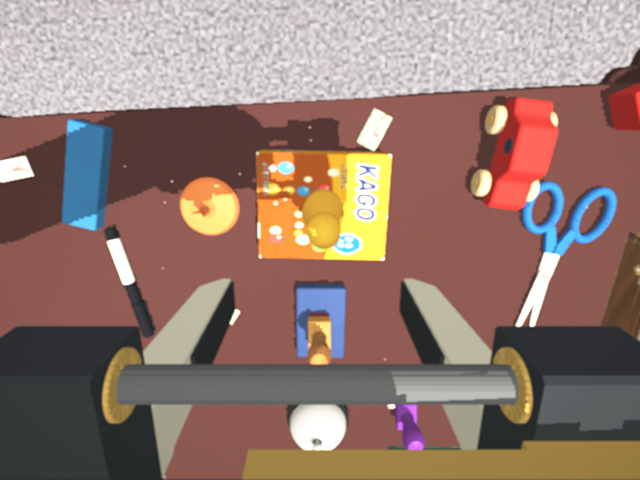

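The skittle stands mid-box: box centre at (324,205), skittle base at about (322,207). For the yo-yo I first check how near the shelf is.

```bash
python3 -c "
from h import *
K,M,p=pose('scene')
for v in (118,135,158):
  d=M@np.array([(330-K[0,2])/K[0,0],-(v-K[1,2])/K[0,0],-1])
  print(v,[(y,(p+d*(y-p[1])/d[1]).round()[[0,2]]) for y in (-430,-480,-550,-650)])
for u,v in ((460,270),(490,262),(497,245)):
  print(u,v,[(z,unproj('top',u,v,z).round()[:2]) for z in (-200,0,100,200)])
"
```

```text
118 [(-430, array([533., 110.])), (-480, array([528.,  86.])), (-550, array([521.,  54.])), (-650, array([512.,   8.]))]
135 [(-430, array([533.,  67.])), (-480, array([528.,  43.])), (-550, array([521.,   8.])), (-650, array([512., -42.]))]
158 [(-430, array([533.,   8.])), (-480, array([528., -19.])), (-550, array([521., -57.])), (-650, array([ 512., -111.]))]
460 270 [(-200, array([ 575., -505.])), (0, array([ 551., -448.])), (100, array([ 539., -419.])), (200, array([ 527., -391.]))]
490 262 [(-200, array([ 598., -587.])), (0, array([ 571., -518.])), (100, array([ 557., -484.])), (200, array([ 544., -450.]))]
497 245 [(-200, array([ 644., -608.])), (0, array([ 611., -536.])), (100, array([ 594., -500.])), (200, array([ 577., -465.]))]
```

{"fn": "play_rows", "kwargs": {
  "rows": [
    {"translation": [-0.03,0,0],"delta_rot": [-0.002,0,0]},
    {"translation": [-0.035,0,0],"delta_rot": [-0.002,0,0]},
    {"translation": [-0.035,0,0],"delta_rot": [-0.002,0,0]},
    {"translation": [-0.035,0,0],"delta_rot": [-0.002,0,0]},
    {"translation": [-0.035,0,0],"delta_rot": [0,0,0]},
    {"translation": [-0.035,0,0],"delta_rot": [0,0,0]},
    {"translation": [-0.035,0,0],"delta_rot": [0,0,0]},
    {"translation": [-0.035,0,0],"delta_rot": [0,0,0]},
    {"translation": [-0.035,0,0],"delta_rot": [0,0,0]},
    {"translation": [-0.035,0,0],"delta_rot": [0,0,0]}
  ],
  "grip": 1
}}

```text
clock: 20.78
eef_pos: [555.1, -264.3, 213.8]
tcp_rot: [0.716, 0.698, 0.001, -0.007]
force: [0.8, 1.2, -0.6]
grip_width: 92.7
```

{"fn": "play_rows", "kwargs": {
  "rows": [
    {"translation": [-0.02,0,0],"delta_rot": [0,0,0.06]},
    {"translation": [-0.015,0,0],"delta_rot": [0,0,0.12]},
    {"translation": [0,0,0],"delta_rot": [0,0,0.12]},
    {"translation": [0,0,0],"delta_rot": [0,0,0.12]},
    {"translation": [0,0,0],"delta_rot": [0,0,0.12]},
    {"translation": [0,0,0],"delta_rot": [0,0,0.12]},
    {"translation": [0,0,0],"delta_rot": [0,0,0.12]},
    {"translation": [0,0,0],"delta_rot": [0,0,0.12]},
    {"translation": [0,0,0],"delta_rot": [0,0,0.12]},
    {"translation": [0,0,0],"delta_rot": [0,0,0.12]}
  ]
}}

```text
clock: 21.62
eef_pos: [545.2, -308.5, 199.8]
tcp_rot: [0.984, 0.175, -0.011, -0.011]
force: [-0.0, -0.0, 0.8]
grip_width: 93.3
```

```bash
python3 -c "
from h import *
tool([564.5,-345.5,150],-1.5)"
```

```text
pos [ 545.2 -308.5  199.8] yaw_y -1.219 tilt [-0.026  0.018 -1.   ] t 21.62 w 93.3 j [ 0.54  0.61 -0.1   1.49  0.06  1.07 -0.79]
shift tool [0.0062 0.0427 0.0486]
rotvec [-0.023  0.022  0.281]
```

{"fn": "play_rows", "kwargs": {
  "rows": [
    {"translation": [0,0.02,0],"delta_rot": [-0.012,0.012,0.1]},
    {"translation": [0.01,0.02,0.01],"delta_rot": [-0.01,0.01,0.1]},
    {"translation": [0,0,0.015],"delta_rot": [0,0,0.02]},
    {"translation": [0,0,0.01],"delta_rot": [0,0,0]},
    {"translation": [0,0,0],"delta_rot": [0,0,0]}
  ]
}}

```text
clock: 22.03
eef_pos: [568.5, -337.9, 159.0]
tcp_rot: [0.998, 0.056, -0.001, -0.003]
force: [-0.2, 0.7, 0.2]
grip_width: 93.0
```

```bash
python3 -c "
from h import *
s=r.sense();w=r.camera('wrist');cv2.imwrite('pics/w7.png',w[:,:,::-1])
print(proj('wrist',[564.5,-345.5,36],s))
tool([564.5,-345.5,60],-1.45)"
```

```text
[326.89916826 233.72434193]
pos [ 568.8 -337.6  159.8] yaw_y -1.457 tilt [-0.001  0.007 -1.   ] t 22.08 w 93.5 j [ 0.52  0.69 -0.03  1.45  0.02  1.   -0.97]
shift tool [-0.0051  0.008   0.0997]
rotvec [-0.007  0.    -0.007]
```

View pics/w7.png

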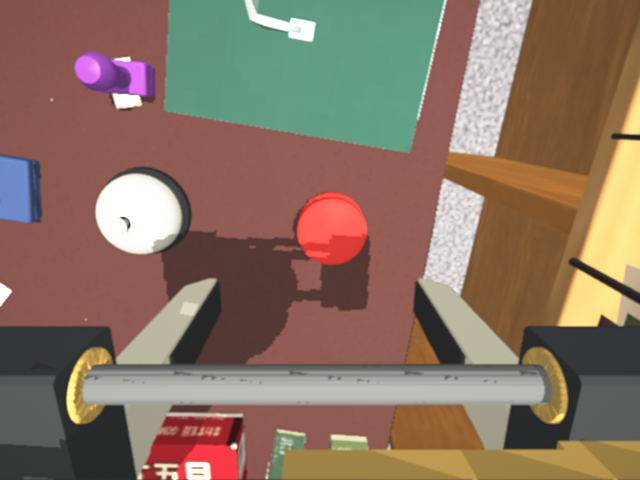

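The yo-yo's top face is centred at about (333,231), so it lies at roughly y=-348. The shelf clears the body. I descend.

{"fn": "play_rows", "kwargs": {
  "rows": [
    {"translation": [-0.003,0.01,0.01],"delta_rot": [-0.005,0,0]},
    {"translation": [0,0.001,0.03],"delta_rot": [0,0,0]},
    {"translation": [0,0,0.03],"delta_rot": [0,0,0]},
    {"translation": [0,0,0.03],"delta_rot": [0,0,0]},
    {"translation": [0,0,0],"delta_rot": [0,0,0]},
    {"translation": [0,0,0],"delta_rot": [0,0,0]}
  ]
}}

```text
clock: 22.58
eef_pos: [569.7, -352.0, 59.6]
tcp_rot: [0.998, 0.057, 0.004, 0.002]
force: [-0.0, 0.6, 1.0]
grip_width: 93.3
```

```bash
python3 -c "
from h import *
tool([565.5,-347.5,8],-1.45)"
```

```text
pos [ 569.7 -352.    59.6] yaw_y -1.456 tilt [ 0.008 -0.004 -1.   ] t 22.58 w 93.3 j [ 0.54  0.81 -0.03  1.53  0.03  0.8  -0.96]
shift tool [-0.0041 -0.0052  0.0516]
rotvec [ 0.005 -0.008 -0.006]
```

{"fn": "play_rows", "kwargs": {
  "rows": [
    {"translation": [-0.005,-0.005,0],"delta_rot": [0.004,-0.007,0]},
    {"translation": [-0.001,0,0.02],"delta_rot": [0,0,0]},
    {"translation": [0,0,0.018],"delta_rot": [0,0,0]},
    {"translation": [0,0,0.01],"delta_rot": [0,0,0]},
    {"translation": [0,0,0],"delta_rot": [0,0,0]},
    {"translation": [0,0,0],"delta_rot": [0,0,0]}
  ]
}}

```text
clock: 23.08
eef_pos: [568.0, -351.1, 21.6]
tcp_rot: [0.998, 0.057, 0.007, 0.005]
force: [-0.1, 0.3, 0.1]
grip_width: 92.8
```

```bash
python3 -c "
from h import *
tool([565.5,-347.5,6],-1.45)"
```

```text
pos [ 568.  -351.1   21.6] yaw_y -1.457 tilt [ 0.015 -0.009 -1.   ] t 23.08 w 92.8 j [ 0.54  0.85 -0.03  1.56  0.03  0.71 -0.96]
shift tool [-0.0023 -0.0041  0.0155]
rotvec [ 0.011 -0.014 -0.007]
```

{"fn": "play_rows", "kwargs": {
  "rows": [
    {"translation": [-0.002,-0.004,0.006],"delta_rot": [0.01,-0.013,0]},
    {"translation": [0,0,0.008],"delta_rot": [0,0,0]},
    {"translation": [0,0,0.002],"delta_rot": [0,0,0]},
    {"translation": [0,0,0],"delta_rot": [0,0,0]}
  ]
}}

```text
clock: 23.42
eef_pos: [568.1, -348.4, 8.9]
tcp_rot: [0.998, 0.057, 0.003, 0.002]
force: [0.5, -1.1, -0.2]
grip_width: 93.0
```

```bash
python3 -c "
from h import *
tool([565.5,-347.5,5],-1.45)"
```

```text
pos [ 568.1 -348.4    8.9] yaw_y -1.457 tilt [ 0.006 -0.003 -1.   ] t 23.42 w 93.0 j [ 0.53  0.87 -0.03  1.56  0.03  0.7  -0.97]
shift tool [-0.0025 -0.0012  0.0038]
rotvec [ 0.004 -0.006 -0.007]
```

{"fn": "play_rows", "kwargs": {
  "rows": [
    {"translation": [-0.003,-0.001,0.003],"delta_rot": [0.004,-0.005,0]},
    {"translation": [0,0,0],"delta_rot": [0,0,0]},
    {"translation": [0,0,0],"delta_rot": [0,0,0]},
    {"translation": [0,0,0],"delta_rot": [0,0,0]},
    {"translation": [0,0,0],"delta_rot": [0,0,0]},
    {"translation": [0,0,0],"delta_rot": [0,0,0]},
    {"translation": [0,0,0],"delta_rot": [0,0,0]}
  ],
  "grip": 0,
  "newtons": 15
}}

```text
clock: 24.0
eef_pos: [564.9, -348.1, 5.9]
tcp_rot: [0.998, 0.057, 0.0, 0.0]
force: [0.0, -1.3, 0.2]
grip_width: 53.4
```

```bash
python3 -c "
from h import *
tool([461,-187,80],-1.45)"
```

```text
pos [ 564.9 -348.1    5.9] yaw_y -1.457 tilt [ 0.001 -0.    -1.   ] t 24.0 w 53.4 j [ 0.53  0.87 -0.03  1.56  0.03  0.7  -0.96]
shift tool [-0.0849 -0.1718 -0.0741]
rotvec [ 0.    -0.001 -0.007]
```

{"fn": "play_rows", "kwargs": {
  "rows": [
    {"translation": [0,0,-0.02],"delta_rot": [0,0,0]},
    {"translation": [0,0,-0.035],"delta_rot": [0,0,0]},
    {"translation": [0,0,-0.03],"delta_rot": [0,0,0]},
    {"translation": [-0.03,0,0],"delta_rot": [0,0,0]},
    {"translation": [-0.02,-0.03,0],"delta_rot": [0,0,0]},
    {"translation": [-0.015,-0.035,0],"delta_rot": [0,0,0]},
    {"translation": [-0.01,-0.035,0],"delta_rot": [0,0,0]},
    {"translation": [-0.005,-0.03,0],"delta_rot": [0,0,0]},
    {"translation": [0,-0.015,0],"delta_rot": [0,0,0]},
    {"translation": [0,0,0],"delta_rot": [0,0,0]}
  ]
}}

```text
clock: 24.83
eef_pos: [463.0, -210.9, 93.6]
tcp_rot: [0.999, 0.054, 0.0, 0.001]
force: [0.7, -0.0, -0.5]
grip_width: 53.1
```

```bash
python3 -c "
from h import *
tool([461,-187,50],-1.5)"
```

```text
pos [ 463.  -210.9   93.6] yaw_y -1.462 tilt [ 0.001 -0.003 -1.   ] t 24.83 w 53.1 j [ 0.4   0.57 -0.02  1.97  0.02  0.6  -1.1 ]
shift tool [ 0.0006 -0.0241  0.0435]
rotvec [ 0.003 -0.     0.038]
```

{"fn": "play_rows", "kwargs": {
  "rows": [
    {"translation": [0,-0.015,0.005],"delta_rot": [0,0,0]},
    {"translation": [0,-0.007,0.02],"delta_rot": [0,0,0]},
    {"translation": [0,0,0.025],"delta_rot": [0,0,0]},
    {"translation": [0,0,0.015],"delta_rot": [0,0,0]},
    {"translation": [0,0,0],"delta_rot": [0,0,0]}
  ]
}}

```text
clock: 25.25
eef_pos: [465.9, -193.3, 29.1]
tcp_rot: [0.999, 0.054, 0.005, 0.005]
force: [-0.0, 0.3, -0.4]
grip_width: 53.5
```

```bash
python3 -c "
from h import *
tool([461,-187,6],-1.45)"
```

```text
pos [ 465.9 -193.3   29.1] yaw_y -1.463 tilt [ 0.011 -0.009 -1.   ] t 25.25 w 53.5 j [ 0.35  0.67 -0.01  2.03  0.03  0.42 -1.14]
shift tool [-0.0044 -0.0071  0.023 ]
rotvec [ 0.01  -0.01  -0.012]
```

{"fn": "play_rows", "kwargs": {
  "rows": [
    {"translation": [-0.004,-0.007,0.003],"delta_rot": [0.01,-0.01,0]},
    {"translation": [-0.001,0,0.01],"delta_rot": [0,0,0]},
    {"translation": [0,0,0.005],"delta_rot": [0,0,0]},
    {"translation": [0,0,0],"delta_rot": [0,0,0]}
  ]
}}

```text
clock: 25.58
eef_pos: [461.8, -190.1, 10.7]
tcp_rot: [0.999, 0.052, 0.001, 0.001]
force: [-0.1, -0.3, -0.9]
grip_width: 53.5
```

```bash
python3 -c "
from h import *
tool([461,-187,6],-1.45)"
```

```text
pos [ 461.8 -190.1   10.7] yaw_y -1.466 tilt [ 0.003 -0.002 -1.   ] t 25.58 w 53.5 j [ 0.35  0.71 -0.01  2.05  0.02  0.38 -1.14]
shift tool [-0.0005 -0.0032  0.0047]
rotvec [ 0.003 -0.003 -0.016]
```

{"fn": "play_rows", "kwargs": {
  "rows": [
    {"translation": [-0.0005,-0.003,0.001],"delta_rot": [0.003,-0.003,0]},
    {"translation": [0,0,0.003],"delta_rot": [0,0,0]},
    {"translation": [0,0,0.001],"delta_rot": [0,0,0]},
    {"translation": [0,0,0],"delta_rot": [0,0,0]}
  ]
}}

```text
clock: 25.92
eef_pos: [462.0, -187.9, 6.4]
tcp_rot: [0.999, 0.052, 0.001, 0.0]
force: [-0.5, 0.3, -0.5]
grip_width: 53.5
```

```bash
python3 -c "
from h import *
tool([461,-187,6],-1.45);print(r.sense()['force'])"
```

```text
pos [ 462.  -187.9    6.4] yaw_y -1.467 tilt [ 0.002 -0.001 -1.   ] t 25.92 w 53.5 j [ 0.35  0.71 -0.01  2.05  0.02  0.38 -1.15]
shift tool [-0.0009 -0.001   0.0004]
rotvec [ 0.001 -0.002 -0.017]
[-0.45552772  0.3401782  -0.47172613]
```

Good. Release, lift, and move aside for the final check.

{"fn": "play_rows", "kwargs": {
  "rows": [
    {"translation": [-0.0005,-0.001,0.0008],"delta_rot": [0,0,0]},
    {"translation": [0,0,0],"delta_rot": [0,0,0]}
  ]
}}

```text
clock: 26.08
eef_pos: [461.9, -187.2, 5.9]
tcp_rot: [0.999, 0.052, 0.002, 0.001]
force: [-0.3, -0.2, -1.4]
grip_width: 53.6
```

{"fn": "play_rows", "kwargs": {
  "rows": [
    {"translation": [0,0,0],"delta_rot": [0,0,0]},
    {"translation": [0,0,0],"delta_rot": [0,0,0]},
    {"translation": [0,0,0],"delta_rot": [0,0,0]},
    {"translation": [0,0,0],"delta_rot": [0,0,0]},
    {"translation": [0,0,-0.02],"delta_rot": [0,0,0]},
    {"translation": [0,0,-0.035],"delta_rot": [0,0,0]},
    {"translation": [0,0,-0.035],"delta_rot": [0,0,0]},
    {"translation": [0,0,-0.035],"delta_rot": [0,0,0]},
    {"translation": [0,0,-0.035],"delta_rot": [0,0,0]},
    {"translation": [0,0,-0.03],"delta_rot": [0,0,0]}
  ],
  "grip": 1
}}

```text
clock: 26.92
eef_pos: [456.7, -185.0, 197.5]
tcp_rot: [0.999, 0.052, -0.007, -0.003]
force: [1.3, -0.2, -0.4]
grip_width: 92.6
```

{"fn": "play_rows", "kwargs": {
  "rows": [
    {"translation": [0,0.03,0],"delta_rot": [0,0,0]},
    {"translation": [0,0.035,0],"delta_rot": [0,0,0]},
    {"translation": [0,0.035,0],"delta_rot": [0,0,0]},
    {"translation": [0,0.035,0],"delta_rot": [0,0,0]},
    {"translation": [0,0.035,0],"delta_rot": [0,0,0]},
    {"translation": [0,0.03,0],"delta_rot": [0,0,0]},
    {"translation": [0,0,0],"delta_rot": [0,0,0]}
  ]
}}

```text
clock: 27.5
eef_pos: [484.2, -389.8, 207.8]
tcp_rot: [0.998, 0.058, 0.002, 0.001]
force: [-0.6, -0.7, -0.9]
grip_width: 93.0
```

```bash
python3 -c "
from h import *
tool([0,0,0])
t=r.camera('top');s=r.camera('scene')
a=cv2.resize(t[150:340,185:445,::-1],None,fx=3,fy=3,interpolation=cv2.INTER_CUBIC)
cv2.imwrite('pics/t8.png',a);cv2.imwrite('pics/s8.png',cv2.resize(s[130:330,200:460,::-1],None,fx=3,fy=3,interpolation=cv2.INTER_CUBIC))
for n,p in dict(pad=[567,-53,16],stampfoot=[568,-53.5,38],skit=[576,81.5,125],yoyo=[461,-187,36],top=[460,80.4,25],car=[759,119.6,25]).items():print(n,((proj('top',p)-[184.67,149.67])*3).round())"
```

```text
pos [ 484.2 -389.8  207.8] yaw_y -1.455 tilt [ 0.005 -0.002 -1.   ] t 27.5 w 93.0 j [ 0.64  0.58  0.    1.53 -0.    1.03 -0.81]
shift tool [-0.437  -0.4437  0.2045]
pad [310. 329.]
stampfoot [310. 324.]
skit [108. 291.]
yoyo [489. 472.]
top [124. 469.]
car [88. 73.]
```

View pics/t8.png

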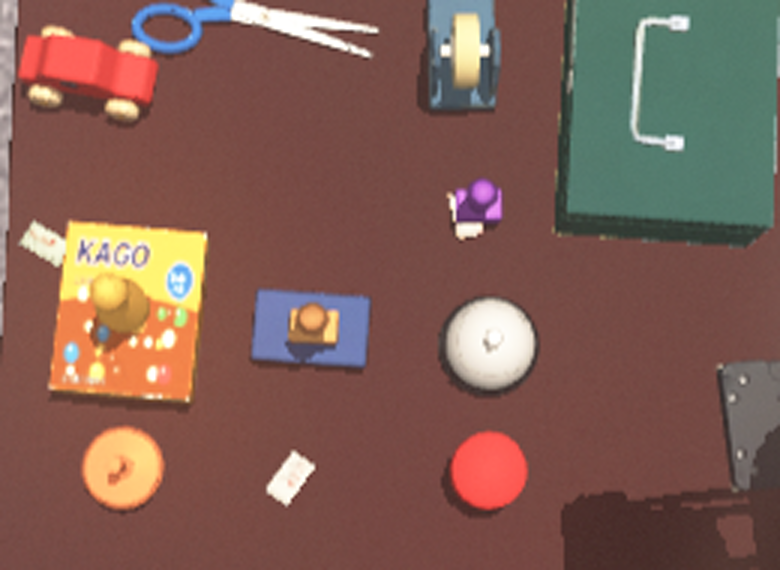

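View pics/s8.png

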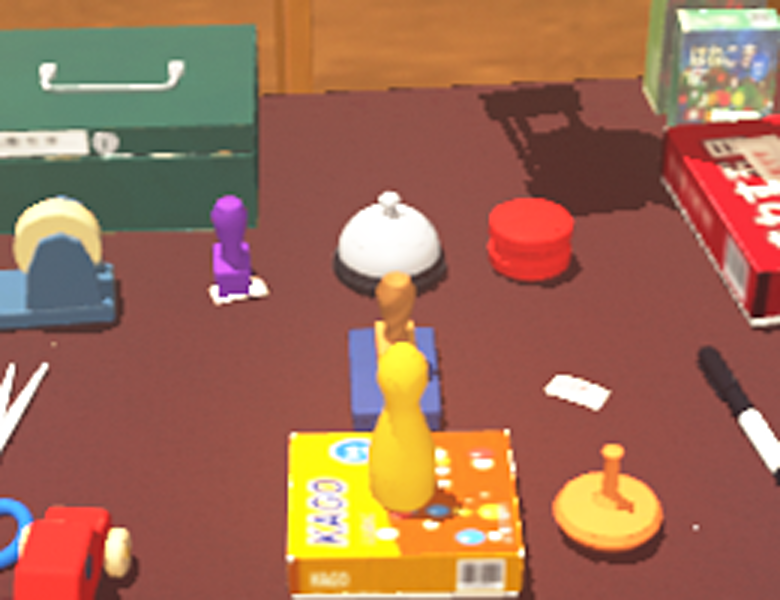

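The top crop shows the pad centred at (311,329), predicted (310,329), with the stamp mid-pad at (313,323). The skittle stands mid-box and the yo-yo is at (489,471), predicted (489,472). The top and the car sit where they did. The scene crop shows everything standing or lying as asked.

```bash
python3 -c "
from station import r
print(r.hand_in())"
```

```text
the job is handed in; nothing more can be done
None
```

The job is done and handed in at about 27.6 s on the robot's clock, against the 112 s limit. I placed everything in the order asked: pad, stamp, skittle, yo-yo.

- **Ink pad:** it lies flat midway between the bell and the orange box, at about (567, -53) mm.
- **Stamp:** it stands upright on the middle of the pad.
- **Skittle:** it stands upright on the middle of the orange box.
- **Yo-yo:** it lies flat on the robot's side of the bell, with a gap of about 3 cm. I took the bell's front as straight toward the robot, since its small turn can't be seen.

In the last top and scene pictures, the pad, stamp and yo-yo sat within about 1–2 mm of target. The skittle was upright at mid-box. The top and the car had not moved, the purple stamp was untouched, and the gripper was clear of everything.

The force readings between moves stayed under 3 N. One measurement disagreed: the cameras put the yo-yo's starting position about 4 mm apart, but the gripper centred it when closing. No check failed.

I viewed 13 pictures of the 14 allowed.

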